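Fill the blow-off bowl and set its air valve

TASK

Tip all six steel balls out of the aluminium cup into the steel blow-off bowl and stand the empty cup upright on the bench again. Then set the air valve: take its wheel by the upright crank handle, wind it clockwise (seen from above) fully closed against its stop, and back it off counter-clockwise by exactly two full turns. Finish while still gripping the handle there, without letting go, and leave the other things on the bench undisturbed.

Things in the scene. Friction and masses are not known exactly. Their poses are not given: they have to be found in the camera images.
- cup: plain aluminium cup, loose, upright, 70 mm high, outside diameter 56 mm straight up to 54 mm, then flaring to 68 mm at the rim, wall 3 mm, floor 5 mm, about 90 g empty, rigid; grip it firmly (50 N does no harm) or it swings between the fingers when tipped; it starts with the six balls in one layer on its floor. Origin: centre of its underside; z points up out of its mouth
- ball0_center (a point): centre of one of the six loose, smooth, easily rolling steel balls, 16 mm in diameter, 17 g
- ball1_center (a point): centre of another of the six balls, 16 mm in diameter, 17 g
- ball2_center (a point): centre of another of the six balls, 16 mm in diameter, 17 g
- ball3_center (a point): centre of another of the six balls, 16 mm in diameter, 17 g
- ball4_center (a point): centre of another of the six balls, 16 mm in diameter, 17 g
- ball5_center (a point): centre of another of the six balls, 16 mm in diameter, 17 g
- bowl: open steel bowl fixed to the bench on a dark foot, 144 mm across at the rim, rim 62 mm above the bench, wall 3 mm, inner floor 16 mm above the bench and about 75 mm across. Origin: centre of its underside on the bench; z up
- valve: brass valve body bolted to the bench by a round flange, two short pipe stubs 34 mm up reaching 45 mm out along its +y and -y. Origin: on the vertical wheel axis, on the bench; z up. A grey three-spoked horizontal handwheel turns on top: rim circle radius 50 mm, rim bar 12 mm thick, rim top 103 mm above the bench, hub top 112 mm
- wheel (a joint): turn of the handwheel in rad about the valve's z axis: 0 is fully closed, against a hard stop; counter-clockwise from above opens and counts up (6.283 a turn, free to 22). With the value v, the crank handle stands 50 mm from the wheel axis in the direction v measured counter-clockwise from the valve body's own x axis. Stays where it is left; about 0.06 N m of friction (1 to 2 N at the handle)
- handle: black upright crank handle near the wheel's rim, a round grip 18 mm in diameter that spins freely about its own vertical axis, from 106 mm to 156 mm above the bench. Origin: centre of its lower end; its own x, y axes spin with the grip
- handle_mid (a point): point on the handle's axis 134 mm above the bench, a good height to grip; keep fingertips above the rim (103 mm)
- screwdriver: bystander, loose, to be left alone: screwdriver with a dark wooden handle, 180 mm long, lying along its x; origin under its middle
- offcut: bystander, loose, to be left alone: flat wooden strip 150 x 28 x 20 mm, origin under its centre
- glue: bystander, loose, to be left alone: white bottle with black cap, 60 mm wide, 170 mm high, origin under its centre
- tape: bystander, loose, to be left alone: roll of paper tape, 90 mm across, 25 mm high, origin under its centre
- varnish: bystander, loose, to be left alone: steel tin 84 mm wide, 100 mm high, origin under its centre
- paintbrush: bystander, loose, to be left alone: brush 200 mm long, lying along its x; origin under its middle
- square: bystander, loose, to be left alone: joiner's square, wooden stock 100 x 22 x 18 mm along its x and a steel blade 150 mm long along its y; origin under the stock's centre
Not all that is in view belongs to the job. Of the things shaped like the valve, the brass one is meant.

How it is judged:
By the outcome, as a careful person would: the job done as asked, in the order asked, and still so for the second after the job is handed in, while the arm keeps its last pose, push and grip.
It also fails if it takes over 72 s, if anything falls off the work surface, if the arm or the gripper's body presses on something with over 40 N, if the wrist force passes 120 N, or if a joint passes its speed limit or range.

ROBOT

A 7-joint arm with a two-finger parallel gripper is mounted at the origin on the work surface. World frame = base frame: x ahead of the robot, y to its left, z up, the work surface at z = 0. Lengths are in m, angles in rad, forces in N, time in s.
With the tool pointing down it reaches from about 0.35 to 0.9 m from the base axis. Payload 8.1 kg.
Tool frame: the origin (TCP) lies where the fingers leave the gripper's body, on its centre line; the fingertips stand 66 mm ahead of it and the grasp point (between the pads) lies 47 mm ahead of it; x points along the fingers, y is the direction in which the jaws open and shut, and the axes are right-handed (so a half turn about x gives the same grasp; the last joint's range is limited). The gripper opens to 92 mm and grips with 3 to 60 N. Pads are 19 mm wide; open, the fingers measure 130 mm over their backs; the gripper's body (75 mm by 190 mm) begins 47 mm behind the grasp point.
Start: joints at [1.008, 0.434, 0.025, 1.573, -0.012, 1.134, -0.075], TCP at [0.277, -0.56, 0.292] pointing down, gripper open.
Joint ranges: [-2.62, 2.62], [-0.44, 2.09], [-1.27, 1.32], [0.08, 2.57], [-1.32, 4.46], [0.12, 2], [-2.74, 2.74]. Speed limits (rad/s): [2.22, 2.22, 3.01, 3.01, 3.14, 3.14, 3.14].

INTERFACE

Orientations are given as a unit quaternion [x, y, z, w].
In Python, from bench import * gives the robot as it stands.
- The arm moves only by the tool carry_out, never from a script. Its argument "moves" is a list that holds one entry, the list of rows, each a list of 7 numbers: the closure, from -1 (fully open) to 1 (shut), then the shift along the world's x, y, z scaled (see below), then the turn, a rotation vector about the world's x, y, z scaled (see below). In form: [[[fingers, x, y, z, wx, wy, wz], ...]]. A call has 1 to 12 rows; each row shifts and turns the commanded pose from where the row before left it; what a row does not reach is not made up. The controller multiplies each number of a shift by 0.02 m and each number of a turn by 90 degrees. A row lasts 1/12 s, in which the tool goes at most 41.7 mm and 7.16 degrees, less where a joint would pass 70% of its speed; a pose out of reach is approached as far as the arm can. A call with a number of a shift or a turn outside -1 to 1 is refused whole. A call with a gripper value outside its range is refused whole. The fingers move at their own pace and stop on an object; the grip force is fixed at half the most. Time passes only in rows, so rows that do not move let the fingers close. It gives the time, the measured TCP pose, the force and the opening at its end, in the units of the state.
- state(): the state, without advancing time (a new reading comes with each control period).
- camera(name): name is "side" or "top" or "wrist"; returns the picture (384x512x3 uint8, blue, green, red); there is no depth.
- calibration(name): a dict with "fx", "fy", "cx", "cy" (pixels), "R" (3x3) and "t" (3): a world point X has camera coordinates R X + t. Camera axes: x right, y down, z forward; pixel columns grow to the right and rows downward; lengths in m; the calibration is good to about 2 mm. A picture is of the moment at which its call begins: read the wrist's pose just before it. calibration takes no time and is no camera call; for the wrist camera it gives the pose at the moment of the call.
- close_job(): hands the job in, once; it reports no verdict.
Trained networks look in the newest picture that a camera, given by its name, has taken for a name from the list of things; names that differ only in an ending like _2 or _b are one class to them, and where a whole thing is asked for, a point or a joint stands for the part that bears it (a point fixed in the world has none). Each returns a list of dicts, best first, with "confidence" (0 to 1); they miss things now and then, are a little off and sometimes report something else, mostly with a low value. They report only what shows in the picture. A call takes as long as a camera call. They do not tell look-alikes from the thing itself.
- spot_in(query, camera): "centre" ([column, row] in pixels, amid what is visible of it).
- mark_of(query, camera): "centre" ([column, row] in pixels: a listed point, or the origin of a listed thing).
The state is a dict: "time_s": time; "joints": joint angles; "joint_velocities": joint speeds; "effort": joint torques, N m; "tool_pos": TCP position; "tool_rot": TCP orientation; "force": force on the tool from outside, world axes, zero at the start; "torque": the same for the moment, N m; "grip_width": opening from 0.0 (shut) to 1.0 (fully open).
Only numpy, scipy, OpenCV 4.12 (cv2) and the standard library are available. Lean on these libraries where they do the work, as an engineer would, in place of code of your own. Each camera call takes 0.05 s, during which the arm holds its last target.

## Working session

There is one attempt and no reset: what is moved stays moved. The work goes in short steps, Python scripts to look and compute and a tool call to move; the robot and the scene stay as the last step left them, time stands still between calls to the robot, and variables do not carry over. Pictures are saved under pics/ and viewed, and the job is handed in when it is done.

Besides the shell and the picture viewer there is one more tool, called after "Call:" by a JSON object that holds its "api" and its "payload", one argument or row to a line. carry_out: Moves the arm, as the interface text tells. Shifts and turns lie within -1 to 1; 1 stands for 0.02 m of shift or 90 degrees of turn. Its arguments: {"type":"object","properties":{"moves":{"type":"array"}},"required":["moves"]}

```bash
ls; mkdir -p pics
python3 - <<'E'
from bench import *
import cv2
s=state();print({k:s[k] for k in s})
for n in ["side","top","wrist"]:
    im=camera(n);cv2.imwrite(f"pics/{n}0.png",im)
    print(n,calibration(n))
E
```

```text
pics
{'time_s': 0.0, 'joints': array([ 1.00842056,  0.43522723,  0.02500498,  1.57408753, -0.01158112,
        1.13399834, -0.07513548]), 'joint_velocities': array([ 0.00235232, -0.00150979,  0.00027775,  0.00041909, -0.00065296,
       -0.00156535, -0.00083867]), 'effort': array([ 2.02876501e-03, -6.67855954e+01,  9.85342786e-01, -3.14450955e+01,
       -6.08766871e-02,  4.32056480e-02,  1.34619095e-04]), 'tool_pos': array([ 0.27709949, -0.55976457,  0.29144633]), 'tool_rot': array([-0.6883282 , -0.16160897,  0.68870007, -0.16055854]), 'force': array([-0.20783442,  0.0522915 , -0.04494672]), 'torque': array([-0.01049252, -0.02852671,  0.05281287]), 'grip_width': 1.000570776124381}
side {'fx': 472.8144776336142, 'fy': 472.8144776336142, 'cx': 259.84156729162885, 'cy': 187.18393266300058, 'R': array([[ 9.37938970e-01, -3.46799264e-01,  8.71487609e-04],
       [-1.68636356e-01, -4.58279880e-01, -8.72663355e-01],
       [ 3.03038395e-01,  8.18358004e-01, -4.88321522e-01]]), 't': array([-0.53886244,  0.19085575,  1.61946894])}
top {'fx': 382.5839265729411, 'fy': 382.5839265729411, 'cx': 250.30904096936115, 'cy': 192.2539133410784, 'R': array([[ 0.01116683, -0.99992648, -0.00472668],
       [-0.99567594, -0.01068316, -0.09227835],
       [ 0.09222107,  0.00573669, -0.99572203]]), 't': array([-0.02183334,  0.59210997,  1.11495005])}
wrist {'fx': 286.452508671051, 'fy': 286.452508671051, 'cx': 256.1487406649994, 'cy': 189.6647346178115, 'R': array([[ 0.44451749, -0.89576827, -0.00184381],
       [-0.86219731, -0.42841461,  0.27032707],
       [-0.24294033, -0.11857538, -0.96276678]]), 't': array([-0.62458035, -0.03475442,  0.38952994])}
```

View pics/side0.png

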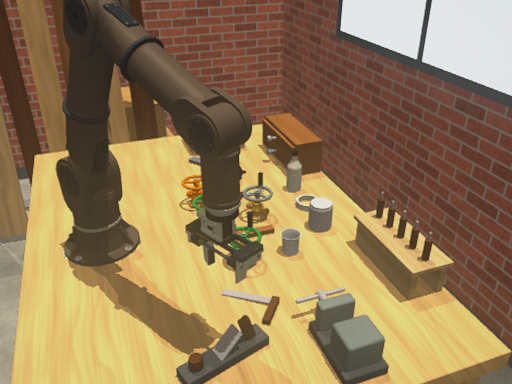

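View pics/top0.png

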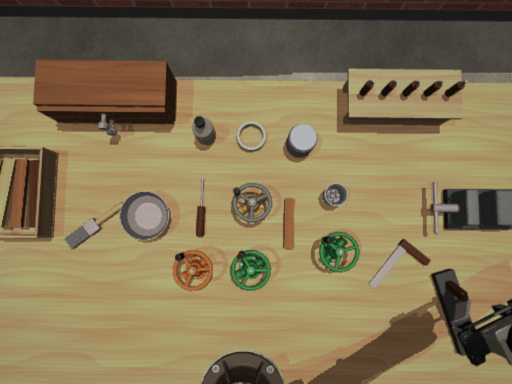

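View pics/wrist0.png

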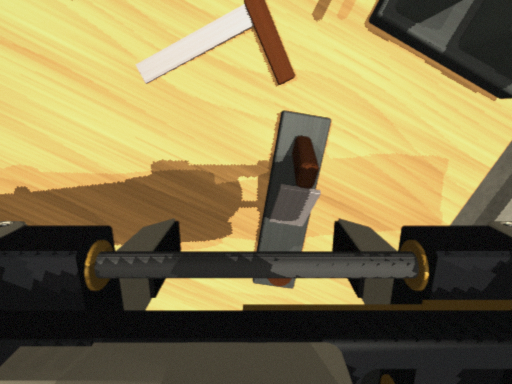

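The top view shows the cup at (335,195), the brass valve with its grey wheel at (252,203), the bowl at (146,216), and green and orange look-alike valves nearby. Next I'll measure these.

```bash
cat > h.py <<'E'
from bench import *
import numpy as np, cv2
from scipy.spatial.transform import Rotation as Ro
def plane(cal,px,z):
    d=np.array([(px[0]-cal["cx"])/cal["fx"],(px[1]-cal["cy"])/cal["fy"],1.]); R=np.array(cal["R"]);t=np.array(cal["t"])
    o=-R.T@t; v=R.T@d
    return o+v*(z-o[2])/v[2]
def proj(cal,X):
    c=np.array(cal["R"])@np.array(X)+cal["t"]; return np.array([cal["fx"]*c[0]/c[2]+cal["cx"],cal["fy"]*c[1]/c[2]+cal["cy"]])
def tri(c1,p1,c2,p2):
    P=[np.array([[c["fx"],0,c["cx"]],[0,c["fy"],c["cy"]],[0,0,1]])@np.c_[c["R"],c["t"]] for c in (c1,c2)]
    X=cv2.triangulatePoints(P[0],P[1],np.array(p1,float).reshape(2,1),np.array(p2,float).reshape(2,1))[:,0]; return X[:3]/X[3]
E
python3 - <<'E'
from h import *
c=calibration("top");cs=calibration("side")
Z={"cup":0,"bowl":0,"valve":0,"handle":.106,"handle_mid":.134,"tape":0,"varnish":0,"glue":0,"offcut":0,"screwdriver":0}
for q,z in Z.items():
    r=mark_of(q,"top"); 
    print(q,[(np.round(k["centre"],1),round(k["confidence"],2),np.round(plane(c,k["centre"],z),3)[:2]) for k in r[:5]])
    if q in("cup","bowl","valve","handle_mid"):
        r=mark_of(q,"side"); print("   side",[(np.round(k["centre"],1),round(k["confidence"],2),np.round(plane(cs,k["centre"],z),3)[:2]) for k in r[:5]])
print(state()["time_s"])
im=cv2.imread("pics/top0.png")
a=im[150:270,100:380]
cv2.imwrite("pics/t1.png",cv2.resize(a,None,fx=2.8,fy=2.8,interpolation=cv2.INTER_CUBIC))
a=im[165:225,210:360]
cv2.imwrite("pics/t2.png",cv2.resize(a,None,fx=5.3,fy=5.3,interpolation=cv2.INTER_CUBIC))
E
```

```text
cup [(array([334. , 195.3]), 0.79, array([ 0.588, -0.271])), (array([202.7, 138.9]), 0.52, array([0.759, 0.134]))]
   side []
bowl [(array([148.1, 219.9]), 0.84, array([0.507, 0.295]))]
   side []
valve [(array([329.4, 249.2]), 0.9, array([ 0.425, -0.255])), (array([253.7, 207. ]), 0.86, array([ 0.55 , -0.026])), (array([195.7, 268.2]), 0.81, array([0.364, 0.146])), (array([247.2, 265.3]), 0.56, array([ 0.374, -0.008]))]
   side [(array([259.7, 218.3]), 0.9, array([ 0.559, -0.041])), (array([243.3, 259.7]), 0.81, array([ 0.423, -0.254])), (array([198.4, 202.5]), 0.56, array([0.373, 0.148]))]
handle [(array([328.7, 237.5]), 0.54, array([ 0.463, -0.232])), (array([234.6, 190.2]), 0.48, array([0.59 , 0.028])), (array([183.5, 253.4]), 0.46, array([0.415, 0.165])), (array([242.7, 257.3]), 0.42, array([0.406, 0.003]))]
handle_mid [(array([238.3, 253.8]), 0.61, array([0.417, 0.014])), (array([236.2, 187.2]), 0.51, array([0.596, 0.022])), (array([326.5, 239.3]), 0.5, array([ 0.458, -0.221])), (array([147.8, 219.2]), 0.34, array([0.507, 0.259]))]
   side [(array([248.2, 224.4]), 0.47, array([ 0.441, -0.255])), (array([260.4, 177.2]), 0.43, array([0.586, 0.026]))]
tape [(array([248.8, 139.1]), 0.54, array([ 0.76 , -0.009]))]
varnish [(array([298. , 139.9]), 0.98, array([ 0.759, -0.161]))]
glue [(array([195. , 207.9]), 0.69, array([0.545, 0.153])), (array([202.1, 138.2]), 0.68, array([0.762, 0.136]))]
offcut [(array([290.5, 224.2]), 0.71, array([ 0.499, -0.138]))]
screwdriver [(array([198.2, 206. ]), 0.57, array([0.551, 0.143])), (array([149.6, 218. ]), 0.42, array([0.513, 0.29 ]))]
0.85
```

View pics/t2.png

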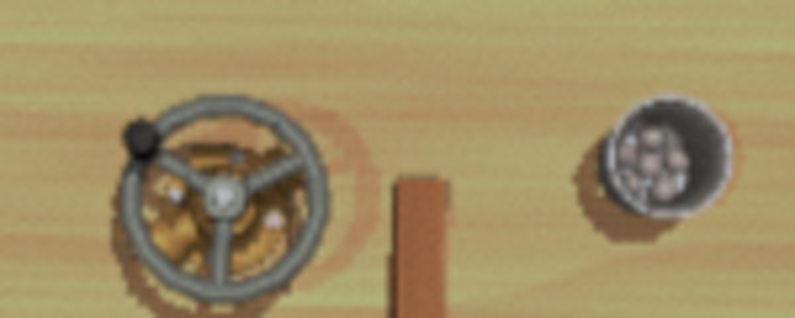

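Run:
```python
from h import *
c=calibration("top");cs=calibration("side")
for n,p,z in [("wheel",(252.0,202.2),.1),("hub",(252.1,202.4),.112),("cup",(336.0,194.0),.07),("bowl",(145.7,216.0),.062),("handletop",(236.6,191.3),.156)]:
    print(n,np.round(plane(c,p,z),4))
print(state())
im=cv2.imread("pics/side0.png")
cv2.imwrite("pics/s2.png",cv2.resize(im[150:270,170:350],None,fx=4.4,fy=4.4,interpolation=cv2.INTER_CUBIC))
im=cv2.imread("pics/top0.png")
cv2.imwrite("pics/t3.png",cv2.resize(im[170:260,80:230],None,fx=5,fy=5,interpolation=cv2.INTER_CUBIC))
```

```text
wheel [ 0.5578 -0.0208  0.1   ]
hub [ 0.5564 -0.0211  0.112 ]
cup [ 0.586  -0.2615  0.07  ]
bowl [0.5171 0.2851 0.062 ]
handletop [0.5825 0.0203 0.156 ]
{'time_s': 0.85, 'joints': array([ 1.00838224,  0.43448492,  0.02501925,  1.57319221, -0.01163444,
        1.13399116, -0.07507307]), 'joint_velocities': array([-0.00045946,  0.00128365, -0.00100309, -0.00097136, -0.00013652,
        0.00159685, -0.0010016 ]), 'effort': array([-7.17289549e-04, -6.67631793e+01,  9.83803198e-01, -3.14803898e+01,
       -6.03935472e-02,  3.28055536e-02,  8.27168128e-05]), 'tool_pos': array([ 0.2773468 , -0.56011131,  0.29225445]), 'tool_rot': array([ 0.68851965,  0.16108721, -0.68849702,  0.1611318 ]), 'force': array([ 0.24956312, -0.17202948, -0.3600213 ]), 'torque': array([-0.00371621, -0.06651981, -0.03404593]), 'grip_width': 1.0001820681148255}
```

View pics/s2.png

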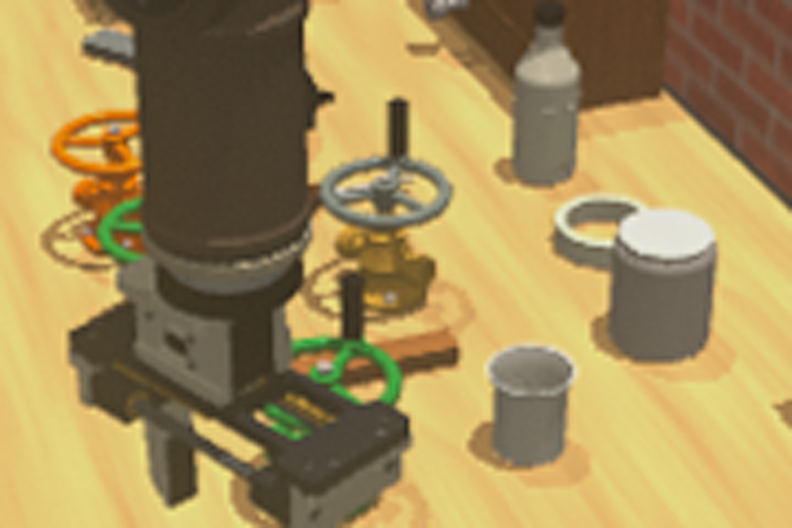

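View pics/t3.png

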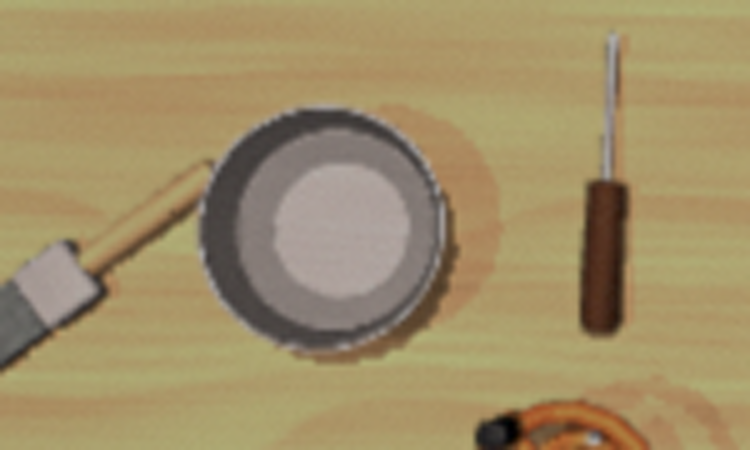

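```bash
cat >> h.py <<'E'
def goalR(phi,tilt,flip=1):
    p,t=np.radians([phi,tilt]); x=np.array([np.cos(t)*np.cos(p),np.cos(t)*np.sin(p),-np.sin(t)])
    y=flip*np.array([-np.sin(p),np.cos(p),0]); return np.c_[x,y,np.cross(x,y)]
def log(tag=""):
    s=state(); f=open("log.txt","a"); f.write(repr((s["time_s"],list(s["joints"]),list(s["tool_pos"]),list(s["tool_rot"])))+"\n")
    print(tag,round(s["time_s"],2),"q",np.round(s["joints"],2),"p",np.round(s["tool_pos"],4),"F",np.round(s["force"],1),"T",np.round(s["torque"],2),"g",round(s["grip_width"],3)); return s
def need(s,p,R):
    """units of shift (20mm) and turn (90deg) to the goal"""
    dR=(Ro.from_matrix(R)*Ro.from_quat(s["tool_rot"]).inv()).as_rotvec()
    print("shift",np.round((np.array(p)-s["tool_pos"])/.02,2),"turn",np.round(dR/(np.pi/2),3),"deg",round(np.degrees(np.linalg.norm(dR)),1))
E
python3 - <<'E'
from h import *
s=log(); print(np.round(Ro.from_quat(s["tool_rot"]).as_matrix(),3))
for f in(1,-1): need(s,[.5785,-.31,.2],goalR(80,20,f))
E
```

```text
0.85 q [ 1.01  0.43  0.03  1.57 -0.01  1.13 -0.08] p [ 0.2773 -0.5601  0.2923] F [ 0.2 -0.2 -0.4] T [-0.   -0.07 -0.03] g 1.0
[[ 0.     0.444 -0.896]
 [-0.    -0.896 -0.444]
 [-1.     0.    -0.   ]]
shift [15.06 12.51 -4.61] turn [ 0.562  0.75  -1.194] deg 136.6
shift [15.06 12.51 -4.61] turn [ 0.643 -0.482  0.518] deg 86.1
```

Call:
{"api": "carry_out", "payload": {
  "moves": [
    [[-1,0.8,0.6,0,0.05,-0.037,0.04],[-1,0.8,0.6,0,0.05,-0.037,0.04],[-1,0.8,0.6,0,0.05,-0.037,0.04],[-1,0.8,0.6,0,0.05,-0.037,0.04],[-1,0.8,0.6,0,0.05,-0.037,0.04]]
  ]
}}

```text
time_s: 1.27
tool_pos: [0.3577, -0.5001, 0.2931]
tool_rot: [0.765, 0.372, -0.503, 0.151]
force: [0.5, -0.5, -1.0]
grip_width: 0.999
```

Run:
```python
from h import *
s=log(); print(np.round(Ro.from_quat(s["tool_rot"]).as_matrix(),3))
need(s,[.5785,-.31,.2],goalR(80,20,-1))
```

```text
1.27 q [ 1.16  0.58 -0.17  1.42 -0.33  1.42  0.31] p [ 0.3577 -0.5001  0.2931] F [ 0.5 -0.5 -1. ] T [-0.54  0.22 -0.01] g 0.999
[[ 0.217  0.722 -0.657]
 [ 0.418 -0.677 -0.606]
 [-0.882 -0.143 -0.449]]
shift [11.04  9.5  -4.66] turn [ 0.392 -0.295  0.316] deg 52.5
```

```bash
cat > fit.py <<'E'
from h import *
from scipy.optimize import least_squares
import itertools
D=[eval(l) for l in open("log.txt")]
def Rz(a):return Ro.from_euler('z',a).as_matrix()
def Ry(a):return Ro.from_euler('y',a).as_matrix()
def fk(q,P,sg):
    a0,a7,h,l1,l2,l3,bx=P
    R=Rz(sg[0]*q[0]+a0);p=np.array([0,0,h])+R@[bx,0,0]
    R=R@Ry(q[1]);R=R@Rz(sg[1]*q[2]);p=p+R@[0,0,l1];R=R@Ry(q[3]);R=R@Rz(sg[2]*q[4]);p=p+R@[0,0,l2];R=R@Ry(q[5]);p=p+R@[0,0,l3];R=R@Rz(sg[3]*q[6]+a7)
    return p,R@np.array([[0,0,1],[0,1,0],[-1,0,0]]).T  # tool x = z
def res(P,sg):
    r=[]
    for t,q,p,o in D:
        pp,RR=fk(q,P,sg); r+=list((pp-p)*10)+list((RR.T@Ro.from_quat(o).as_matrix()-np.eye(3)).ravel())
    return r+list(1e-3*(np.array(P[2:])-[.3,.4,.4,.2,0]))
def best():
    b=None
    for sg in itertools.product([1,-1],repeat=4):
      for a7 in (0,1.57,3.14,-1.57):
        o=least_squares(res,[-2.12,a7,.3,.4,.4,.2,0],args=(sg,))
        if b is None or o.cost<b[0]: b=(o.cost,sg,o.x)
    return b
if __name__=="__main__": print(best())
E
python3 fit.py
```

```text
(np.float64(0.002137527674878118), (-1, -1, -1, -1), array([-0.09516877,  7.76441   ,  0.12955087,  0.73798142,  0.15803186,
        0.44042902,  0.17086261]))
```

Run:
```python
from fit import *
L=[]
for sg in itertools.product([1,-1],repeat=4):
  for a7 in (0,1.57,3.14,-1.57):
   for a0 in (-2.12,-.1):
    o=least_squares(res,[a0,a7,.3,.4,.4,.2,0],args=(sg,)); L.append((o.cost,sg,np.round(o.x,3)))
L.sort(key=lambda l:l[0])
for l in L[:8]:print(l)
o=[l for l in L][0]
print(np.round(res(o[2],o[1]),3))
```

```text
(np.float64(0.002137527674878118), (-1, -1, -1, -1), array([-0.095,  7.764,  0.13 ,  0.738,  0.158,  0.44 ,  0.171]))
(np.float64(0.0021375276748781227), (-1, -1, -1, -1), array([-0.095,  1.481,  0.13 ,  0.738,  0.158,  0.44 ,  0.171]))
(np.float64(0.002137527674878127), (-1, -1, -1, -1), array([-0.095,  1.481,  0.13 ,  0.738,  0.158,  0.44 ,  0.171]))
(np.float64(0.002137527674878135), (-1, -1, -1, -1), array([-0.095,  1.481,  0.13 ,  0.738,  0.158,  0.44 ,  0.171]))
(np.float64(0.0021375276748781384), (-1, -1, -1, -1), array([-0.095,  1.481,  0.13 ,  0.738,  0.158,  0.44 ,  0.171]))
(np.float64(0.00213752767487814), (-1, -1, -1, -1), array([-0.095,  1.481,  0.13 ,  0.738,  0.158,  0.44 ,  0.171]))
(np.float64(0.0021375276748781457), (-1, -1, -1, -1), array([-0.095,  1.481,  0.13 ,  0.738,  0.158,  0.44 ,  0.171]))
(np.float64(0.002137527674878146), (-1, -1, -1, -1), array([-0.095,  1.481,  0.13 ,  0.738,  0.158,  0.44 ,  0.171]))
[ 0.007  0.005  0.003 -0.     0.     0.    -0.    -0.     0.005 -0.
 -0.005 -0.     0.002 -0.005  0.014 -0.001  0.043 -0.012 -0.043 -0.001
 -0.006  0.012  0.006 -0.    -0.     0.    -0.     0.     0.   ]
```

Call:
{"api": "carry_out", "payload": {
  "moves": [
    [[-1,1,0.8,0,0.049,-0.037,0.04],[-1,1,0.8,0,0.049,-0.037,0.04],[-1,1,0.8,0,0.049,-0.037,0.04],[-1,1,0.8,0,0.049,-0.037,0.04]]
  ]
}}

```text
time_s: 1.6
tool_pos: [0.4376, -0.4363, 0.2926]
tool_rot: [0.78, 0.517, -0.326, 0.136]
force: [0.3, -0.0, -1.1]
grip_width: 1.002
```

```bash
python3 - <<'E'
from h import *
s=log(); print(np.round(Ro.from_quat(s["tool_rot"]).as_matrix(),3))
need(s,[.5785,-.31,.2],goalR(80,20,-1))
E
python3 fit.py
```

```text
1.6 q [ 1.17  0.75 -0.33  1.32 -0.5   1.61  0.48] p [ 0.4376 -0.4363  0.2926] F [ 0.3 -0.  -1.1] T [-0.91  0.21 -0.05] g 1.002
[[ 0.253  0.895 -0.368]
 [ 0.718 -0.429 -0.549]
 [-0.649 -0.125 -0.75 ]]
shift [ 7.05  6.32 -4.63] turn [ 0.197 -0.146  0.157] deg 26.2
(np.float64(0.010648120363464882), (-1, -1, -1, -1), array([-0.07607559,  1.50660036,  0.38670405,  0.3925154 ,  0.50488934,
        0.2425462 , -0.00279551]))
```

Call:
{"api": "carry_out", "payload": {
  "moves": [
    [[-1,1,0.9,0,0.049,-0.037,0.04],[-1,1,0.9,0,0.049,-0.037,0.04],[-1,1,0.9,0,0.049,-0.037,0.04],[-1,1,0.9,0,0.049,-0.037,0.04]]
  ]
}}

```text
time_s: 1.93
tool_pos: [0.5177, -0.3644, 0.2921]
tool_rot: [0.753, 0.635, -0.132, 0.113]
force: [-0.0, -0.2, 0.7]
grip_width: 1.0
```

```bash
python3 - <<'E'
from h import *
s=log(); print(np.round(Ro.from_quat(s["tool_rot"]).as_matrix(),3))
need(s,[.5785,-.31,.2],goalR(80,20,-1))
E
python3 fit.py
```

```text
1.93 q [ 1.11  0.94 -0.48  1.2  -0.62  1.76  0.61] p [ 0.5177 -0.3644  0.2921] F [-0.  -0.2  0.7] T [-1.04  0.08 -0.03] g 1.0
[[ 0.16   0.986 -0.055]
 [ 0.926 -0.169 -0.338]
 [-0.343  0.003 -0.939]]
shift [ 3.04  2.72 -4.61] turn [ 0.001  0.002 -0.003] deg 0.3
(np.float64(0.01989638273753986), (-1, -1, -1, -1), array([-7.12496197e-02,  7.80277497e+00,  3.53181990e-01,  4.22845623e-01,
        4.81674751e-01,  2.45640402e-01,  2.88311601e-03]))
```

Call:
{"api": "carry_out", "payload": {
  "moves": [
    [[-1,0.9,0.8,-0.8,0,0,0],[-1,0.9,0.8,-0.8,0,0,0],[-1,0.9,0.8,-0.8,0,0,0],[-1,0.3,0.3,-0.6,0,0,0],[-1,0,0,0,0,0,0]]
  ]
}}

```text
time_s: 2.35
tool_pos: [0.5778, -0.3074, 0.2297]
tool_rot: [0.752, 0.636, -0.134, 0.112]
force: [0.1, 0.4, 0.4]
grip_width: 0.998
```

Run:
```python
from h import *
s=log()
need(s,[.5785,-.31,.056],goalR(80,20,-1))
for n in ["side","top","wrist"]:
    cv2.imwrite(f"pics/{n}1.png",camera(n))
c=calibration("wrist"); print([(k["centre"],k["confidence"],np.round(plane(c,k["centre"],0),4)) for k in mark_of("cup","wrist")])
```

```text
2.35 q [ 1.01  1.   -0.49  1.25 -0.63  1.61  0.63] p [ 0.5778 -0.3074  0.2297] F [0.1 0.4 0.4] T [-1.05  0.13 -0.01] g 0.998
shift [ 0.03 -0.13 -8.69] turn [ 0.001 -0.001 -0.005] deg 0.5
[([222.7, 159.5], 0.68, array([0.5883, 0.2083, 0.    ]))]
```

View pics/wrist1.png

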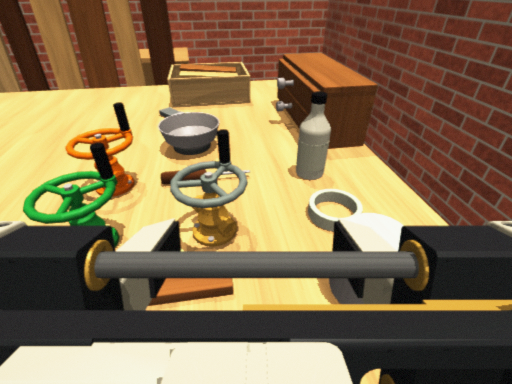

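View pics/side1.png

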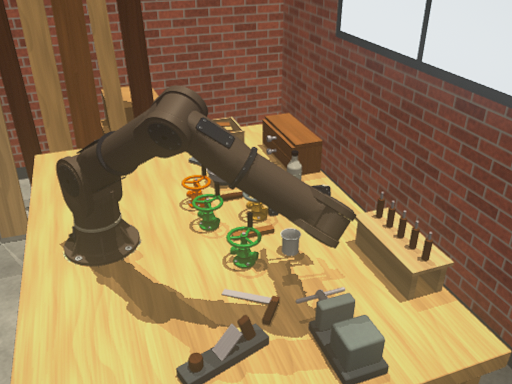

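View pics/top1.png

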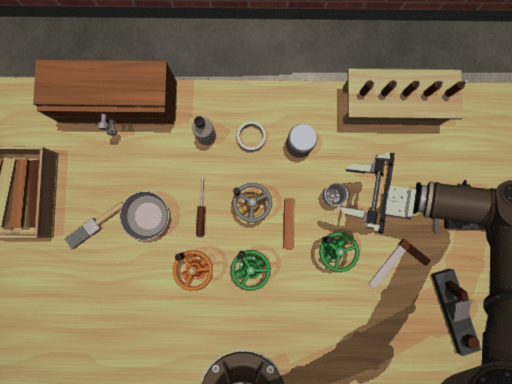

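Run:
```python
from h import *
cs=calibration("side");c=calibration("top")
print(plane(cs,(290.7,234.2),.07))
print([ (k["centre"],plane(cs,k["centre"],.03)) for k in spot_in("cup","side")])
p=tri(c,(336,194),cs,(290.7,234.2));print(p)
for z in (0.05,.1,.12): print(z,plane(c,(443,208),z))
for n,X in [("vise l",(.55,-.53))]:
  pass
im=cv2.imread("pics/side1.png");cv2.imwrite("pics/s3.png",cv2.resize(im[215:384,260:440],None,fx=4,fy=3.5,interpolation=cv2.INTER_CUBIC))
im=cv2.imread("pics/top1.png");cv2.imwrite("pics/t4.png",cv2.resize(im[150:300,290:440],None,fx=4,fy=4,interpolation=cv2.INTER_CUBIC))
s=state(); d=.054; R=goalR(80,38,-1); print(np.array([.586,-.264,.038])-d*R[:,0]); need(s,np.array([.586,-.264,.038])-d*R[:,0],R)
```

```text
[ 0.58334808 -0.26650608  0.07      ]
[([289.1, 243.2], array([ 0.58176363, -0.26015349,  0.03      ]))]
[ 0.58576993 -0.26209095  0.06658709]
0.05 [ 0.55024085 -0.57633679  0.05      ]
0.1 [ 0.54740294 -0.55146793  0.1       ]
0.12 [ 0.54626777 -0.54152038  0.12      ]
[ 0.57861082 -0.30590611  0.07124572]
shift [ 0.1   0.31 -8.09] turn [-0.193  0.035 -0.001] deg 17.7
```

View pics/s3.png

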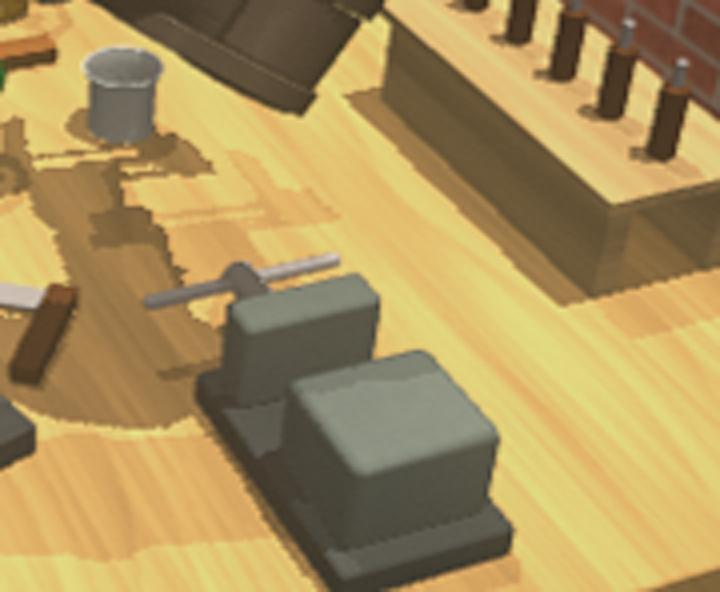

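View pics/t4.png

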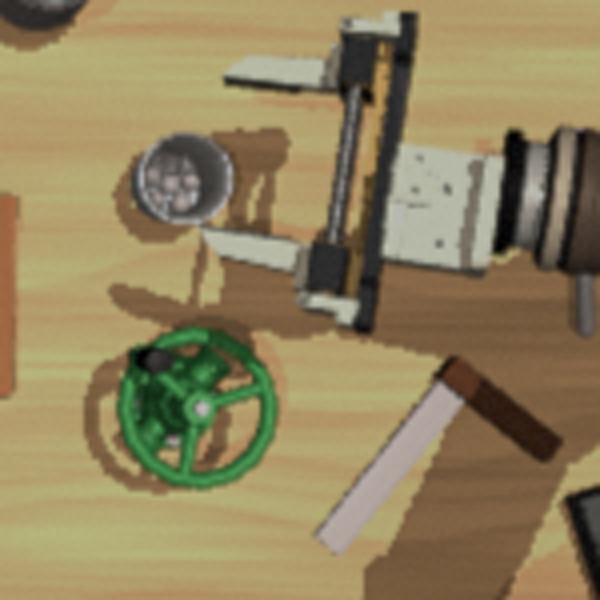

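Call:
{"api": "carry_out", "payload": {
  "moves": [
    [[-1,0,0.1,-0.6,-0.065,0.012,0],[-1,0,0.1,-0.8,-0.065,0.012,0],[-1,0.1,0.1,-0.8,-0.063,0.012,0],[-1,0,0,-0.8,0,0,0],[-1,0,0,-0.6,0,0,0],[-1,0,0,0,0,0,0]]
  ]
}}

```text
time_s: 3.1
tool_pos: [0.5774, -0.3047, 0.157]
tool_rot: [0.723, 0.61, -0.25, 0.205]
force: [-1.5, -0.1, -0.3]
grip_width: 1.0
```

Run:
```python
from h import *
s=log()
R=goalR(80,38,-1); need(s,np.array([.585,-.263,.038])-.054*R[:,0],R)
for n in ["side","top"]:
    cv2.imwrite(f"pics/{n}2.png",camera(n))
im=cv2.imread("pics/side2.png");cv2.imwrite("pics/s3.png",cv2.resize(im[180:384,200:440],None,fx=3.3,fy=2.9,interpolation=cv2.INTER_CUBIC))
im=cv2.imread("pics/top2.png");cv2.imwrite("pics/t4.png",cv2.resize(im[150:300,290:490],None,fx=4,fy=4,interpolation=cv2.INTER_CUBIC))
```

```text
3.1 q [ 0.94  0.94 -0.4   1.35 -0.49  1.38  0.65] p [ 0.5774 -0.3047  0.157 ] F [-1.5 -0.1 -0.3] T [-0.94  0.12  0.06] g 1.0
shift [ 0.01 -0.01 -4.29] turn [-0.004 -0.004 -0.002] deg 0.5
```

View pics/s3.png

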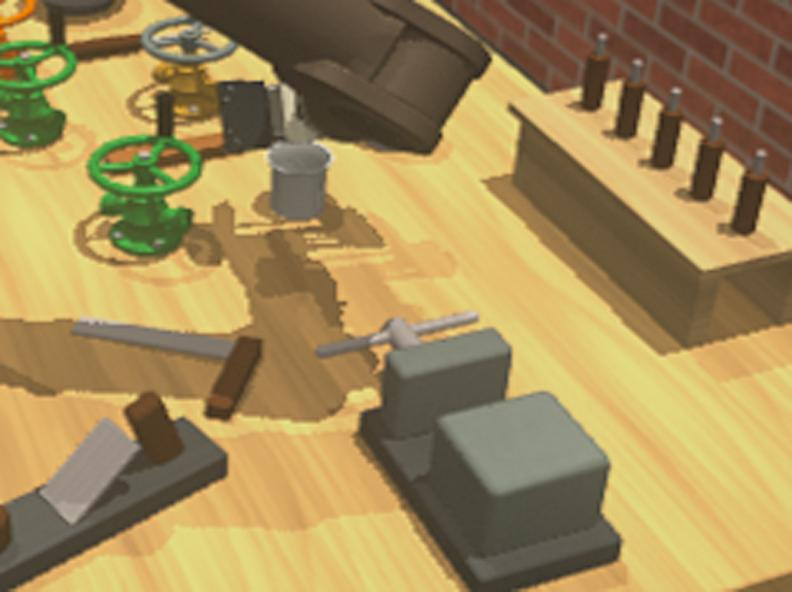

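View pics/t4.png

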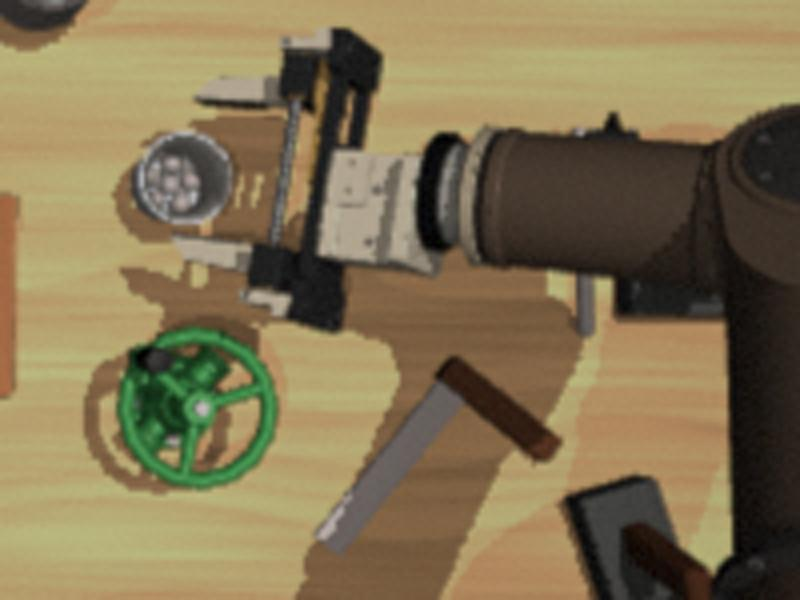

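Call:
{"api": "carry_out", "payload": {
  "moves": [
    [[-1,0,0,-0.8,0,0,0],[-1,0,0,-0.8,0,0,0],[-1,0,0,-0.8,0,0,0],[-1,0,0,-0.8,0,0,0],[-1,0,0,-0.7,0,0,0],[-1,0,0,-0.35,0,0,0],[-1,0,0,0,0,0,0]]
  ]
}}

```text
time_s: 3.78
tool_pos: [0.5784, -0.3035, 0.0726]
tool_rot: [0.723, 0.61, -0.25, 0.206]
force: [-1.0, 0.2, -0.7]
grip_width: 1.001
```

Run:
```python
from h import *
s=log()
R=goalR(80,38,-1); need(s,np.array([.585,-.263,.038])-.054*R[:,0],R)
for n in ["top"]:
    cv2.imwrite(f"pics/{n}3.png",camera(n))
im=cv2.imread("pics/top3.png");cv2.imwrite("pics/t4.png",cv2.resize(im[150:300,290:490],None,fx=4,fy=4,interpolation=cv2.INTER_CUBIC))
```

```text
3.78 q [ 0.93  1.04 -0.39  1.36 -0.47  1.29  0.72] p [ 0.5784 -0.3035  0.0726] F [-1.   0.2 -0.7] T [-0.91  0.1   0.05] g 1.001
shift [-0.04 -0.07 -0.07] turn [-0.003 -0.003 -0.002] deg 0.5
```

View pics/t4.png

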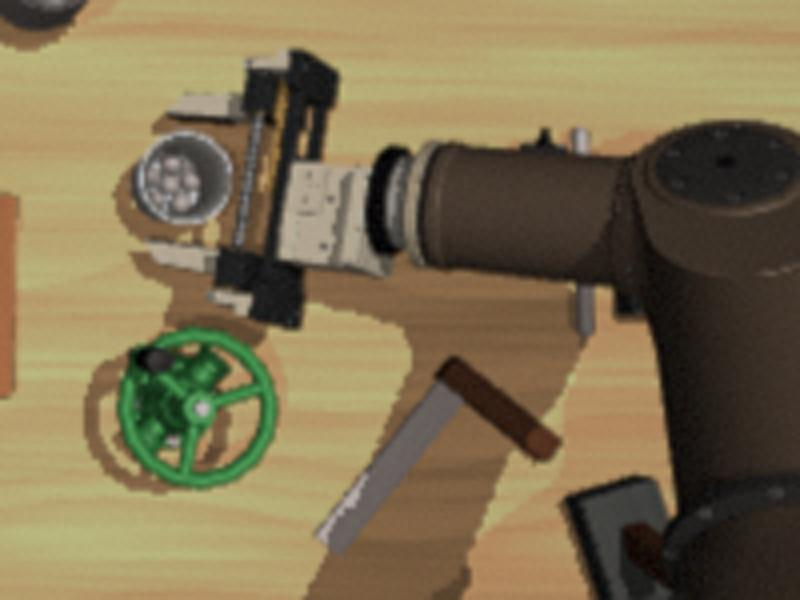

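Call:
{"api": "carry_out", "payload": {
  "moves": [
    [[1,0,0,0,0,0,0],[1,0,0,0,0,0,0],[1,0,0,0,0,0,0],[1,0,0,0,0,0,0],[1,0,0,0,0,0,0],[1,0,0,0,0,0,0],[1,0,0,0,0,0,0],[1,0,0,0,0,0,0]]
  ]
}}

```text
time_s: 4.5
tool_pos: [0.5792, -0.3041, 0.0756]
tool_rot: [0.723, 0.61, -0.249, 0.208]
force: [-2.3, -1.2, 3.3]
grip_width: 0.61
```

Run:
```python
from h import *
s=log()
```

```text
4.5 q [ 0.93  1.04 -0.39  1.36 -0.47  1.29  0.72] p [ 0.5792 -0.3041  0.0756] F [-2.3 -1.2  3.3] T [-0.42  0.23  0.34] g 0.61
```

Call:
{"api": "carry_out", "payload": {
  "moves": [
    [[1,0,0,0.3,0,0,0],[1,0,0,0.6,0,0,0],[1,0,0,0.9,0,0,0],[1,0,0,1,0,0,0],[1,0,0,1,0,0,0],[1,0,0,1,0,0,0],[1,0,0,1,0,0,0],[1,0,0.2,1,0,0,0],[1,0,0.4,1,0,0,0],[1,0,0.6,1,0,0,0],[1,0,0.8,1,0,0,0],[1,0,1,0.8,0,0,0]]
  ]
}}

```text
time_s: 5.5
tool_pos: [0.5794, -0.2444, 0.2902]
tool_rot: [0.724, 0.609, -0.249, 0.209]
force: [0.1, -0.5, -1.2]
grip_width: 0.613
```

```bash
python3 - <<'E'
from h import *
s=log()
cv2.imwrite("pics/side4.png",camera("side"))
im=cv2.imread("pics/side4.png");cv2.imwrite("pics/s3.png",cv2.resize(im[100:304,150:390],None,fx=3.3,fy=2.9,interpolation=cv2.INTER_CUBIC))
E
python3 fit.py
```

```text
5.5 q [ 0.91  0.74 -0.44  1.4  -0.55  1.44  0.53] p [ 0.5794 -0.2444  0.2902] F [ 0.1 -0.5 -1.2] T [-1.2   0.13 -0.01] g 0.613
(np.float64(0.05828471592842847), (-1, -1, -1, -1), array([-0.07149414,  1.52572721,  0.28823929,  0.51106016,  0.43889325,
        0.27955041, -0.00238504]))
```

View pics/s3.png

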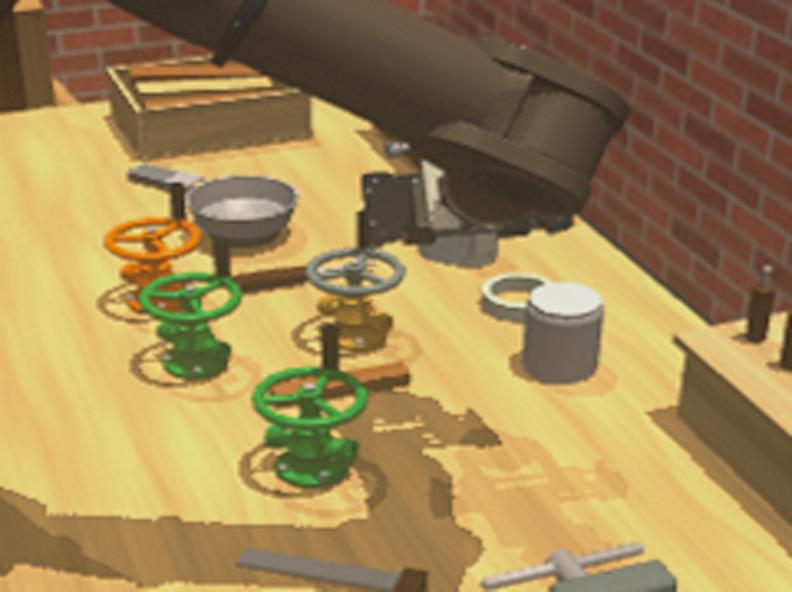

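Call:
{"api": "carry_out", "payload": {
  "moves": [
    [[1,-0.1,1,0,0,0,0],[1,-0.1,1,0,0,0,0],[1,-0.1,1,0,0,0,0],[1,-0.1,1,0,0,0,0],[1,-0.1,1,0,0,0,0],[1,-0.1,1,0,0,0,0],[1,-0.1,1,0,0,0,0],[1,-0.1,1,0,0,0,0],[1,-0.1,1,0,0,0,0],[1,-0.1,1,0,0,0,0],[1,-0.1,1,0,0,0,0],[1,-0.1,1,0,0,0,0]]
  ]
}}

```text
time_s: 6.55
tool_pos: [0.5551, -0.0029, 0.2886]
tool_rot: [0.723, 0.61, -0.249, 0.209]
force: [0.4, -0.4, -2.5]
grip_width: 0.611
```

Run:
```python
from h import *
s=log()
```

```text
6.55 q [ 0.75  0.54 -0.58  1.82 -0.73  1.06  0.49] p [ 0.5551 -0.0029  0.2886] F [ 0.4 -0.4 -2.5] T [-1.19  0.15  0.01] g 0.611
```

Call:
{"api": "carry_out", "payload": {
  "moves": [
    [[1,-0.1,1,0,0,0,0],[1,-0.1,1,0,-0.03,0.005,0],[1,-0.1,1,0,-0.06,0.01,0],[1,-0.1,1,0,-0.06,0.01,0],[1,-0.1,1,0,-0.06,0.01,0],[1,-0.1,1,0,-0.06,0.01,0],[1,-0.1,1,0,-0.06,0.01,0],[1,-0.1,1,0,-0.06,0.01,0],[1,-0.1,1,0,-0.06,0.01,0],[1,-0.1,0.9,0,-0.06,0.01,0],[1,-0.1,0.6,0,-0.06,0.01,0],[1,-0.1,0.3,0,-0.03,0.005,0]]
  ]
}}

```text
time_s: 7.55
tool_pos: [0.53, 0.2165, 0.2893]
tool_rot: [-0.528, -0.444, 0.552, -0.469]
force: [-0.6, 0.2, -2.4]
grip_width: 0.616
```

```bash
cat >> h.py <<'E'
def cupinfo(s,d=.054):
    R=Ro.from_quat(s["tool_rot"]).as_matrix(); x=R[:,0]; z=R[:,2]
    t=np.radians(38); u=-np.sin(t)*x-np.cos(t)*z   # cup axis in tool frame (flip=-1)
    g=s["tool_pos"]+d*x; m=g+.032*u; dn=np.array([0,0,-1]); w=dn-(dn@u)*u; w/=max(np.linalg.norm(w),1e-6)
    print("u",np.round(u,3),"tilt",round(np.degrees(np.arccos(u[2])),1),"g",np.round(g,3),"base",np.round(g-.038*u,3),"lip",np.round(m+.034*w,3))
E
python3 - <<'E'
from h import *
s=log(); cupinfo(s)
cv2.imwrite("pics/side5.png",camera("side"));cv2.imwrite("pics/top5.png",camera("top"))
im=cv2.imread("pics/side5.png");cv2.imwrite("pics/s3.png",cv2.resize(im[50:304,130:390],None,fx=3,fy=2.3,interpolation=cv2.INTER_CUBIC))
E
```

```text
7.55 q [-0.29  0.39 -0.3   1.67  0.17  1.13 -0.8 ] p [0.53   0.2165 0.2893] F [-0.6  0.2 -2.4] T [ 0.21 -0.06 -0.02] g 0.616
u [0.132 0.806 0.577] tilt 54.8 g [0.53  0.214 0.235] base [0.525 0.183 0.213] lip [0.537 0.259 0.226]
```

View pics/s3.png

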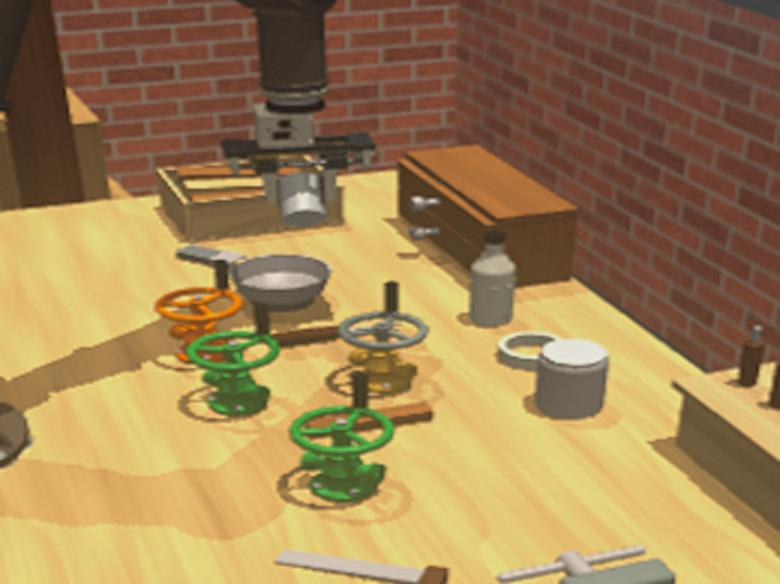

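View pics/top5.png

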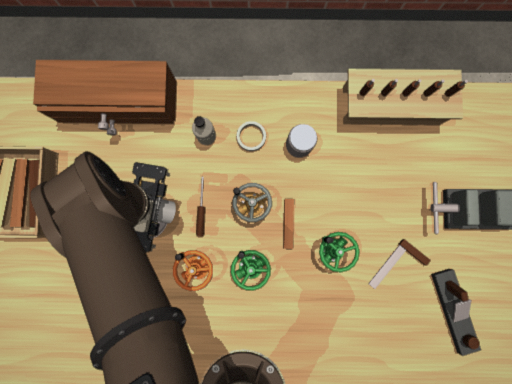

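Call:
{"api": "carry_out", "payload": {
  "moves": [
    [[1,-0.1,0.3,-0.7,-0.05,0.008,0],[1,-0.15,0.4,-0.9,-0.05,0.008,0],[1,-0.15,0.4,-0.9,-0.05,0.008,0],[1,-0.15,0.4,-0.9,-0.05,0.008,0],[1,-0.15,0.4,-0.9,-0.05,0.008,0],[1,-0.15,0.3,-0.9,-0.04,0.007,0],[1,0,0.2,-0.6,-0.03,0.005,0],[1,0,0,0,0,0,0]]
  ]
}}

```text
time_s: 8.32
tool_pos: [0.5126, 0.2605, 0.1681]
tool_rot: [-0.371, -0.313, 0.668, -0.565]
force: [-0.7, -0.4, -2.0]
grip_width: 0.611
```

Run:
```python
from h import *
s=log(); cupinfo(s)
cv2.imwrite("pics/side6.png",camera("side"))
im=cv2.imread("pics/side6.png");cv2.imwrite("pics/s3.png",cv2.resize(im[80:224,130:290],None,fx=5,fy=4.1,interpolation=cv2.INTER_CUBIC))
```

```text
8.32 q [-0.63  0.7  -0.18  1.57  0.43  1.38 -1.15] p [0.5126 0.2605 0.1681] F [-0.7 -0.4 -2. ] T [ 0.91 -0.2   0.03] g 0.611
u [0.165 0.981 0.105] tilt 84.0 g [0.508 0.232 0.122] base [0.502 0.195 0.118] lip [0.514 0.267 0.092]
```

View pics/s3.png

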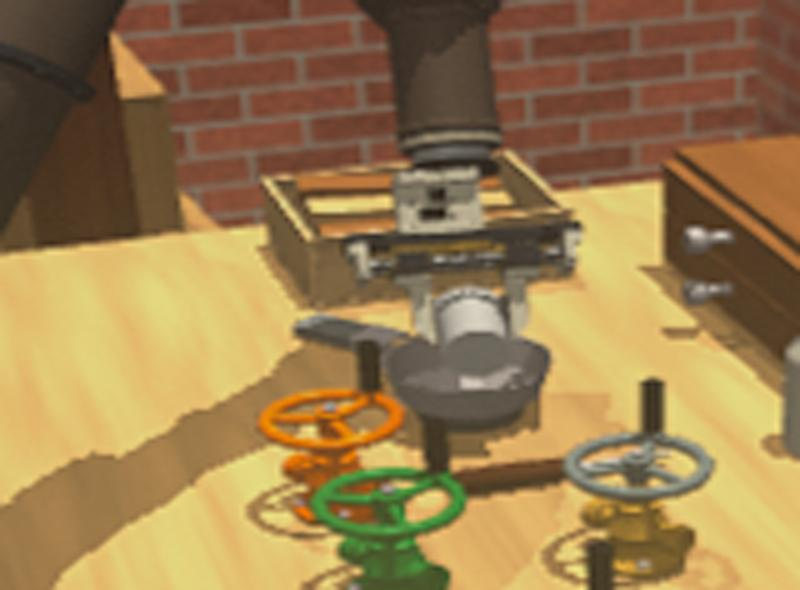

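Call:
{"api": "carry_out", "payload": {
  "moves": [
    [[1,0.03,0.2,-0.03,-0.03,0.005,0],[1,0.03,0.2,-0.03,-0.03,0.005,0],[1,0.03,0.2,-0.03,-0.03,0.005,0],[1,0.03,0.2,-0.03,-0.03,0.005,0],[1,0.03,0.2,-0.03,-0.03,0.005,0],[1,0.03,0.2,-0.03,-0.035,0.006,0],[1,0.03,0.2,-0.03,-0.035,0.006,0],[1,0.03,0.2,-0.04,-0.04,0.007,0],[1,0.03,0.2,-0.05,-0.04,0.007,0],[1,0.03,0.2,-0.05,-0.04,0.007,0],[1,0.03,0.2,-0.05,-0.04,0.007,0],[1,0,0,0,0,0,0]]
  ]
}}

```text
time_s: 9.37
tool_pos: [0.5211, 0.3033, 0.1628]
tool_rot: [-0.156, -0.131, 0.747, -0.633]
force: [0.2, 0.6, -1.9]
grip_width: 0.606
```

Run:
```python
from h import *
s=log(); cupinfo(s)
cv2.imwrite("pics/side7.png",camera("side"));cv2.imwrite("pics/top7.png",camera("top"))
im=cv2.imread("pics/side7.png");cv2.imwrite("pics/s3.png",cv2.resize(im[80:224,130:290],None,fx=5,fy=4.1,interpolation=cv2.INTER_CUBIC))
```

```text
9.37 q [-0.85  1.04 -0.03  1.23  0.55  1.94 -1.15] p [0.5211 0.3033 0.1628] F [ 0.2  0.6 -1.9] T [ 1.36 -0.29 -0.07] g 0.606
u [ 0.146  0.866 -0.478] tilt 118.6 g [0.513 0.254 0.141] base [0.507 0.222 0.159] lip [0.515 0.266 0.096]
```

View pics/s3.png

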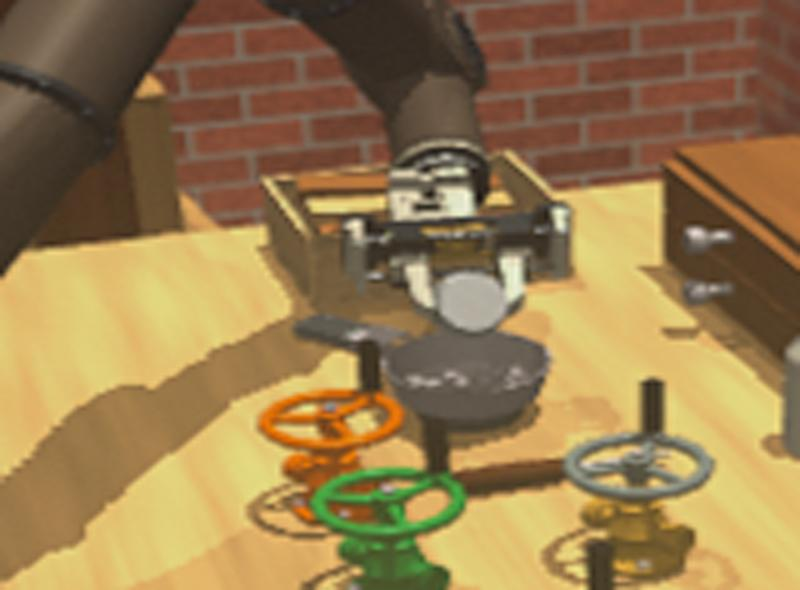

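View pics/top7.png

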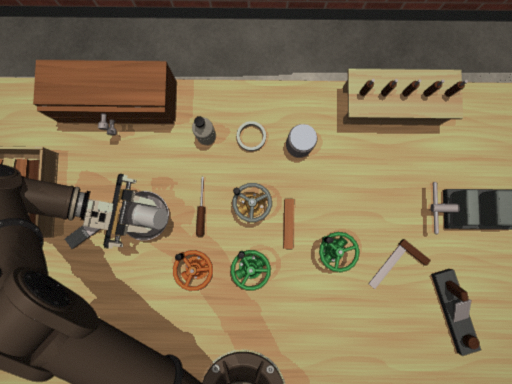

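Call:
{"api": "carry_out", "payload": {
  "moves": [
    [[1,0,0,0,0,0,0],[1,0,0,0,0,0,0],[1,0,0,0,0,0,0],[1,0,0,0.5,0,0,0],[1,0,0,0.8,0.03,-0.005,0],[1,0,-0.2,0.8,0.06,-0.01,0],[1,0,-0.4,0.8,0.07,-0.012,0],[1,0,-0.6,0.8,0.07,-0.012,0],[1,0,-0.8,0.8,0.07,-0.012,0],[1,0,-1,0.8,0.07,-0.012,0],[1,0.1,-1,0.8,0.07,-0.012,0],[1,0.1,-1,0.6,0.07,-0.012,0]]
  ]
}}

```text
time_s: 10.47
tool_pos: [0.525, 0.2033, 0.3004]
tool_rot: [-0.444, -0.369, 0.622, -0.53]
force: [0.2, -1.1, -0.3]
grip_width: 0.606
```

Run:
```python
from h import *
s=log(); cupinfo(s); need(s,[.578,-.3035,.3],goalR(80,38,-1))
cv2.imwrite("pics/top8.png",camera("top"));cv2.imwrite("pics/side8.png",camera("side"))
im=cv2.imread("pics/side8.png");cv2.imwrite("pics/s3.png",cv2.resize(im[80:224,130:290],None,fx=5,fy=4.1,interpolation=cv2.INTER_CUBIC))
im=cv2.imread("pics/top8.png");cv2.imwrite("pics/t4.png",cv2.resize(im[150:270,80:240],None,fx=5,fy=5,interpolation=cv2.INTER_CUBIC))
```

```text
10.47 q [-0.47  0.44 -0.19  1.59  0.32  1.38 -0.93] p [0.525  0.2033 0.3004] F [ 0.2 -1.1 -0.3] T [ 0.43 -0.2   0.01] g 0.606
u [0.155 0.936 0.316] tilt 71.6 g [0.523 0.185 0.25 ] base [0.517 0.15  0.237] lip [0.529 0.226 0.227]
shift [ 2.650e+00 -2.534e+01 -2.000e-02] turn [ 0.785 -0.129  0.001] deg 71.6
```

View pics/s3.png

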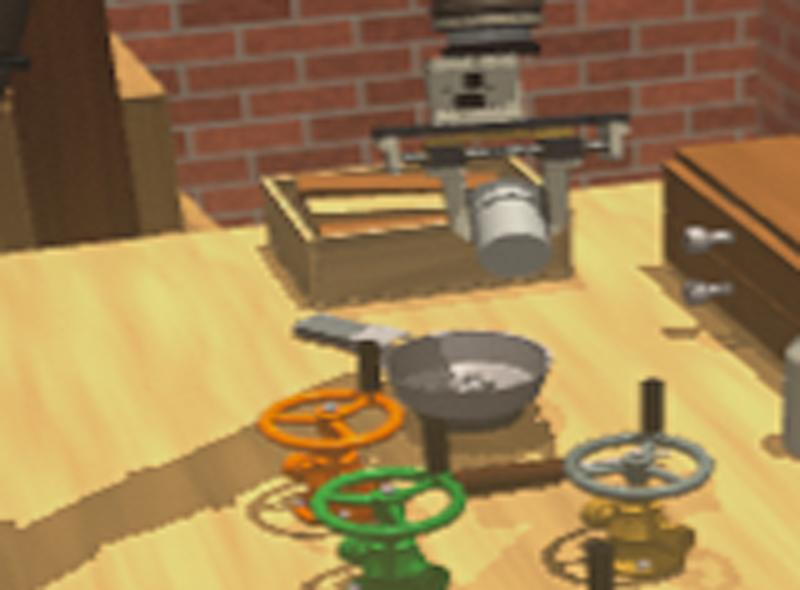

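View pics/t4.png

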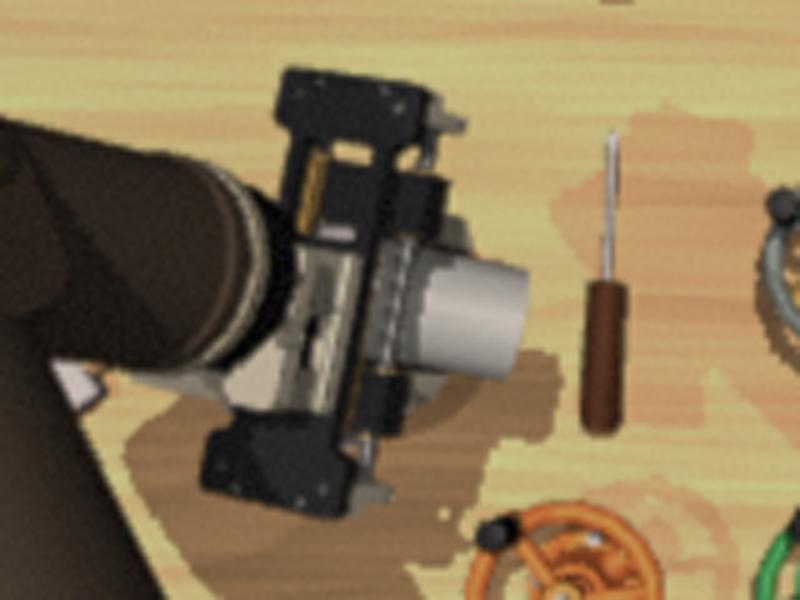

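Call:
{"api": "carry_out", "payload": {
  "moves": [
    [[1,0.1,-1,0,0.065,-0.011,0],[1,0.1,-1,0,0.065,-0.011,0],[1,0.1,-1,0,0.065,-0.011,0],[1,0.1,-1,0,0.065,-0.011,0],[1,0.1,-1,0,0.065,-0.011,0],[1,0.1,-1,0,0.065,-0.011,0],[1,0.1,-1,0,0.065,-0.011,0],[1,0.1,-1,0,0.065,-0.011,0],[1,0.1,-1,0,0.065,-0.011,0],[1,0.1,-1,0,0.065,-0.011,0],[1,0.1,-1,0,0.065,-0.011,0],[1,0.1,-1,0,0.06,-0.009,0]]
  ]
}}

```text
time_s: 11.57
tool_pos: [0.5488, -0.038, 0.2982]
tool_rot: [0.723, 0.605, -0.255, 0.215]
force: [0.1, 0.0, -1.7]
grip_width: 0.606
```

Call:
{"api": "carry_out", "payload": {
  "moves": [
    [[1,0.1,-1,0,0,0,0],[1,0.1,-1,0,0,0,0],[1,0.1,-1,0,0,0,0],[1,0.1,-1,0,0,0,0],[1,0.1,-1,0,0,0,0],[1,0.1,-1,0,0,0,0],[1,0.1,-1,0,0,0,0],[1,0.1,-1,0,0,0,0],[1,0.1,-1,0,0,0,0],[1,0.1,-1,0,0,0,0]]
  ]
}}

```text
time_s: 12.4
tool_pos: [0.5686, -0.237, 0.2976]
tool_rot: [0.721, 0.606, -0.258, 0.216]
force: [1.1, 0.8, -2.0]
grip_width: 0.608
```

Run:
```python
from h import *
s=log(); cupinfo(s); need(s,[.5785,-.3035,.0735],goalR(80,38,-1))
cv2.imwrite("pics/top9.png",camera("top"))
im=cv2.imread("pics/top9.png");cv2.imwrite("pics/t4.png",cv2.resize(im[150:270,80:240],None,fx=5,fy=5,interpolation=cv2.INTER_CUBIC))
print(len(spot_in("ball0_center","top")))
```

```text
12.4 q [ 0.82  0.67 -0.27  1.45 -0.63  1.47  0.6 ] p [ 0.5686 -0.237   0.2976] F [ 1.1  0.8 -2. ] T [-1.02  0.09 -0.02] g 0.608
u [0.005 0.022 1.   ] tilt 1.3 g [ 0.576 -0.196  0.263] base [ 0.576 -0.197  0.225] lip [ 0.583 -0.162  0.295]
shift [  0.5   -3.33 -11.2 ] turn [ 0.014 -0.003 -0.001] deg 1.3
0
```

View pics/t4.png

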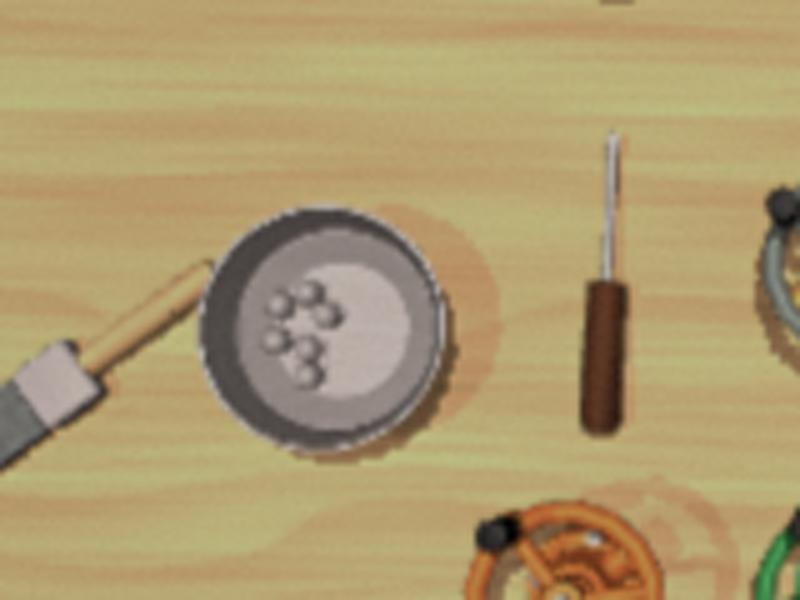

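View pics/top9.png

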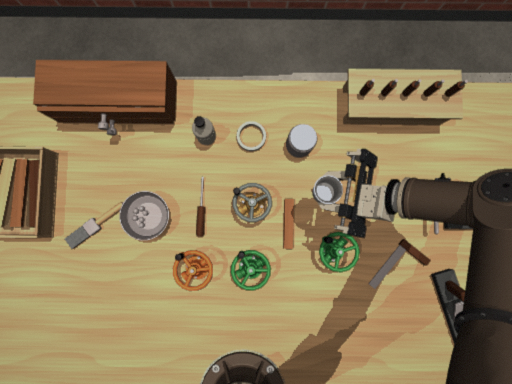

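Call:
{"api": "carry_out", "payload": {
  "moves": [
    [[1,0.1,-0.8,-0.3,0.004,0,0],[1,0.1,-0.8,-0.5,0.004,0,0],[1,0.1,-0.8,-0.8,0.004,0,0],[1,0.1,-0.6,-1,0.002,-0.003,0],[1,0.1,-0.3,-1,0,0,0],[1,0,0,-1,0,0,0],[1,0,0,-1,0,0,0],[1,0,0,-1,0,0,0],[1,0,0,-1,0,0,0],[1,0,0,-1,0,0,0],[1,0,0,-0.7,0,0,0],[1,0,0,-0.4,0,0,0]]
  ]
}}

```text
time_s: 13.5
tool_pos: [0.5783, -0.3016, 0.1007]
tool_rot: [0.724, 0.608, -0.249, 0.208]
force: [0.4, -1.1, -1.7]
grip_width: 0.609
```

Run:
```python
from h import *
s=log(); cupinfo(s); need(s,[.5785,-.3035,.0735],goalR(80,38,-1))
cv2.imwrite("pics/side9.png",camera("side"))
im=cv2.imread("pics/side9.png");cv2.imwrite("pics/s3.png",cv2.resize(im[180:284,220:380],None,fx=5,fy=5,interpolation=cv2.INTER_CUBIC))
```

```text
13.5 q [ 0.85  0.98 -0.25  1.38 -0.59  1.34  0.79] p [ 0.5783 -0.3016  0.1007] F [ 0.4 -1.1 -1.7] T [-1.01  0.15  0.03] g 0.609
u [ 0.002 -0.002  1.   ] tilt 0.2 g [ 0.586 -0.26   0.068] base [ 0.586 -0.259  0.03 ] lip [ 0.605 -0.287  0.099]
shift [ 0.01 -0.1  -1.36] turn [-0.001 -0.001 -0.   ] deg 0.2
```

View pics/s3.png

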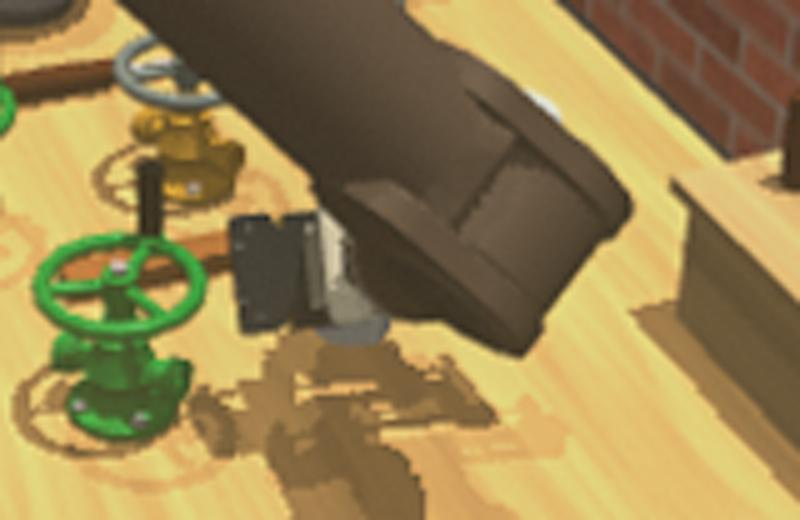

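Call:
{"api": "carry_out", "payload": {
  "moves": [
    [[1,0,0,-0.4,0,0,0],[1,0,0,-0.4,0,0,0],[1,0,0,-0.25,0,0,0],[1,0,0,-0.1,0,0,0],[1,0,0,-0.05,0,0,0],[1,0,0,0,0,0,0]]
  ]
}}

```text
time_s: 14.05
tool_pos: [0.579, -0.3022, 0.0794]
tool_rot: [0.725, 0.608, -0.249, 0.209]
force: [0.6, -0.5, -1.0]
grip_width: 0.611
```

Run:
```python
from h import *
s=log(); cupinfo(s)
```

```text
14.05 q [ 0.85  1.   -0.24  1.38 -0.59  1.32  0.81] p [ 0.579  -0.3022  0.0794] F [ 0.6 -0.5 -1. ] T [-1.09  0.16 -0.09] g 0.611
u [-0.001 -0.001  1.   ] tilt 0.1 g [ 0.586 -0.26   0.046] base [ 0.586 -0.26   0.008] lip [ 0.563 -0.284  0.078]
```

Call:
{"api": "carry_out", "payload": {
  "moves": [
    [[1,0,0,-0.1,0,0,0],[1,0,0,-0.05,0,0,0],[1,0,0,0,0,0,0]]
  ]
}}

```text
time_s: 14.3
tool_pos: [0.5789, -0.3021, 0.0762]
tool_rot: [0.725, 0.608, -0.249, 0.209]
force: [0.4, 0.1, -1.2]
grip_width: 0.608
```

Call:
{"api": "carry_out", "payload": {
  "moves": [
    [[1,0,0,-0.05,0,0,0],[1,0,0,0,0,0,0],[1,0,0,0,0,0,0]]
  ]
}}

```text
time_s: 14.55
tool_pos: [0.579, -0.3021, 0.0754]
tool_rot: [0.725, 0.608, -0.249, 0.209]
force: [0.2, 0.1, 0.1]
grip_width: 0.609
```

Call:
{"api": "carry_out", "payload": {
  "moves": [
    [[1,0,0,-0.05,0,0,0],[1,0,0,0,0,0,0],[1,0,0,0,0,0,0]]
  ]
}}

```text
time_s: 14.8
tool_pos: [0.5787, -0.3021, 0.0748]
tool_rot: [0.725, 0.608, -0.249, 0.209]
force: [-2.4, -0.9, 5.6]
grip_width: 0.606
```

Call:
{"api": "carry_out", "payload": {
  "moves": [
    [[-1,0,0,0,0,0,0],[-1,0,0,0,0,0,0],[-1,0,0,0,0,0,0],[-1,0,0,0,0,0,0],[-1,0,0,0,0,0,0],[-1,0,0,0,0,0,0],[-1,0,0,0,0,0,0],[-1,0,0,0,0,0,0]]
  ]
}}

```text
time_s: 15.47
tool_pos: [0.5789, -0.3021, 0.0742]
tool_rot: [0.725, 0.608, -0.249, 0.209]
force: [0.4, 0.4, 0.0]
grip_width: 0.998
```

Run:
```python
from h import *
s=log(); cupinfo(s)
cv2.imwrite("pics/top10.png",camera("top"))
im=cv2.imread("pics/top10.png");cv2.imwrite("pics/t4.png",cv2.resize(im[150:270,290:450],None,fx=5,fy=5,interpolation=cv2.INTER_CUBIC))
```

```text
15.47 q [ 0.85  1.01 -0.24  1.38 -0.59  1.32  0.81] p [ 0.5789 -0.3021  0.0742] F [0.4 0.4 0. ] T [-0.89  0.07  0.05] g 0.998
u [-0.001 -0.001  1.   ] tilt 0.1 g [ 0.586 -0.26   0.041] base [ 0.586 -0.26   0.003] lip [ 0.569 -0.289  0.073]
```

View pics/t4.png

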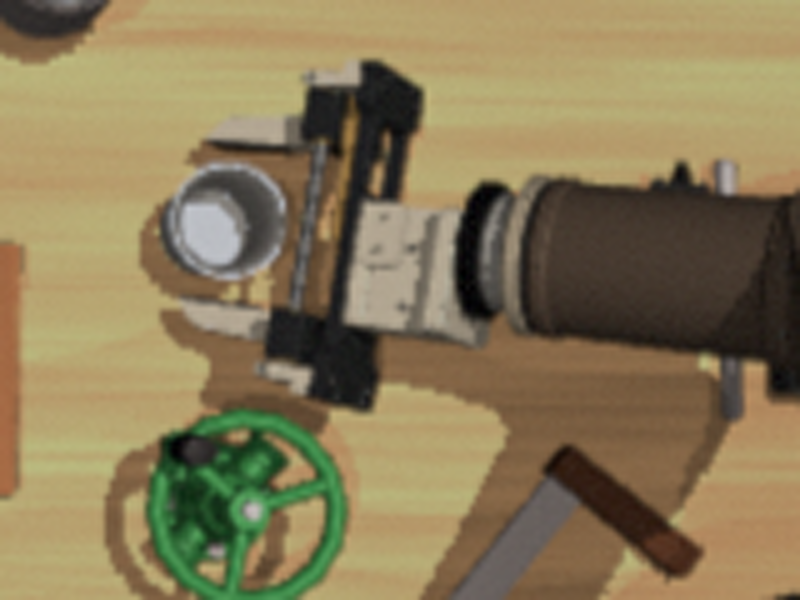

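Call:
{"api": "carry_out", "payload": {
  "moves": [
    [[-1,0,0,0.3,0,0,0],[-1,0,0,0.6,0,0,0],[-1,0,0,0.8,0,0,0],[-1,0,0,1,0,0,0],[-1,0,0,1,0,0,0],[-1,0,0,1,0,0,0],[-1,0,0,1,0,0,0],[-1,0,0,1,0,0,0],[-1,0,0,1,-0.04,0.007,0],[-1,0,0.2,1,-0.06,0.01,0],[-1,0,0.5,0.8,-0.06,0.01,0],[-1,0,0.8,0.4,-0.06,0.01,0]]
  ]
}}

```text
time_s: 16.52
tool_pos: [0.5793, -0.2742, 0.276]
tool_rot: [0.671, 0.558, -0.372, 0.316]
force: [0.8, 1.0, 0.0]
grip_width: 0.996
```

Run:
```python
from h import *
s=log(); R=np.array([[0,.985,-.174],[0,-.174,-.985],[-1,0,0]]); U,_,V=np.linalg.svd(R);R=U@V;print(np.linalg.det(R)); need(s,[.584,.021,.26],R)
```

```text
16.52 q [ 0.69  0.61 -0.17  1.43 -0.43  1.33  0.52] p [ 0.5793 -0.2742  0.276 ] F [0.8 1.  0. ] T [-0.59  0.03 -0.08] g 0.996
1.0000000000000002
shift [ 0.23 14.76 -0.8 ] turn [-0.345  0.067  0.001] deg 31.6
```

Call:
{"api": "carry_out", "payload": {
  "moves": [
    [[-1,0,1,0,-0.058,0.011,0],[-1,0,1,0,-0.058,0.011,0],[-1,0,1,0,-0.058,0.011,0],[-1,0,1,0,-0.058,0.011,0],[-1,0,1,0,-0.058,0.011,0],[-1,0,1,0,-0.055,0.011,0],[-1,0,1,0,0,0,0],[-1,0,1,0,0,0,0],[-1,0,0.8,0,0,0,0],[-1,0,0.4,0,0,0,0],[-1,0,0,0,0,0,0]]
  ]
}}

```text
time_s: 17.43
tool_pos: [0.579, -0.0857, 0.2732]
tool_rot: [0.542, 0.458, -0.54, 0.452]
force: [-0.3, -0.5, 0.6]
grip_width: 1.001
```

Run:
```python
from h import *
s=log(); R=np.array([[0,.985,-.174],[0,-.174,-.985],[-1,0,0]]); need(s,[.584,.021,.26],R)
c=calibration("wrist")
cv2.imwrite("pics/w11.png",camera("wrist"));cv2.imwrite("pics/side11.png",camera("side"));
print([(k["centre"],k["confidence"],np.round(plane(c,k["centre"],.134),4)) for k in mark_of("handle_mid","wrist")])
print([(k["centre"],k["confidence"],np.round(plane(c,k["centre"],0),4)) for k in mark_of("valve","wrist")])
for X in [(.557,-.021,.112),(.5825,.0203,.156)]: print(proj(c,X))
im=cv2.imread("pics/side11.png");cv2.imwrite("pics/s3.png",cv2.resize(im[100:284,150:380],None,fx=3.4,fy=3.2,interpolation=cv2.INTER_CUBIC))
```

```text
17.43 q [ 0.1   0.39 -0.06  1.69  0.02  1.06 -0.13] p [ 0.579  -0.0857  0.2732] F [-0.3 -0.5  0.6] T [-0.08 -0.05  0.06] g 1.001
shift [ 0.25  5.33 -0.66] turn [-0.005 -0.002 -0.002] deg 0.5
[([31.2, 121.4], 0.88, array([0.4144, 0.0079, 0.134 ])), ([238.8, 66.3], 0.81, array([0.5833, 0.0195, 0.134 ]))]
[([228.1, 125.0], 0.94, array([ 0.5528, -0.0247,  0.    ])), ([173.5, 303.7], 0.87, array([ 0.4222, -0.2651,  0.    ])), ([42.4, 5.9], 0.85, array([0.3718, 0.1397, 0.    ])), ([86.8, 144.2], 0.59, array([ 0.3712, -0.0175,  0.    ]))]
[219.20283315 125.60294968]
[235.34620768  60.35470338]
```

View pics/w11.png

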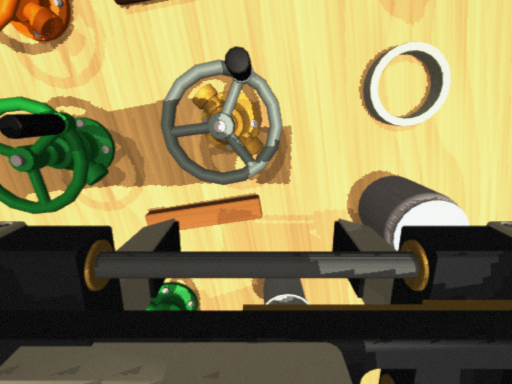

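View pics/s3.png

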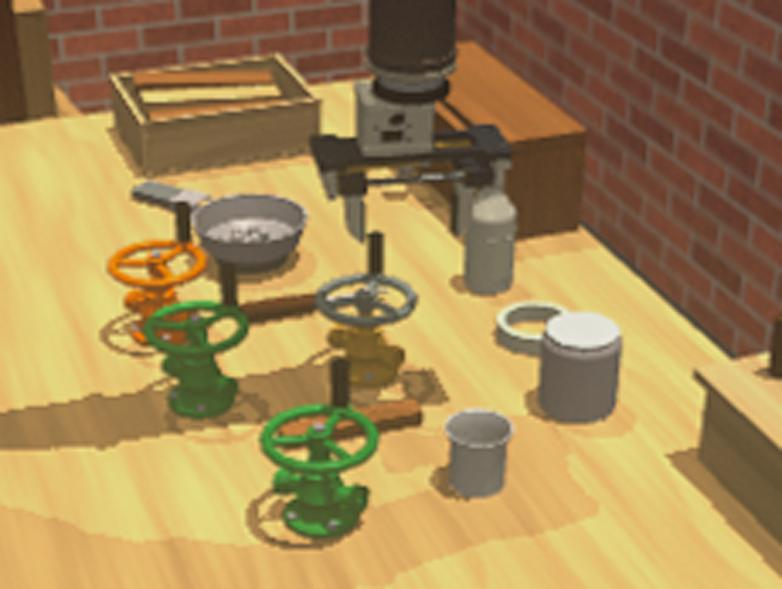

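Call:
{"api": "carry_out", "payload": {
  "moves": [
    [[-1,0.05,0.6,0,0,0,0],[-1,0.05,1,0,0,0,0],[-1,0.05,1,0,0,0,0],[-1,0.05,1,-0.2,0,0,0],[-1,0.05,1,-0.5,0,0,0],[-1,0,0.7,-0.8,0,0,0],[-1,0,0.1,-0.9,0,0,0],[-1,0,0,-0.8,0,0,0],[-1,0,0,-0.7,0,0,0],[-1,0,0,-0.5,0,0,0],[-1,0,0,0,0,0,0]]
  ]
}}

```text
time_s: 18.55
tool_pos: [0.5829, 0.0198, 0.1821]
tool_rot: [-0.541, -0.458, 0.542, -0.451]
force: [-0.8, 0.3, 0.8]
grip_width: 0.998
```

Run:
```python
from h import *
s=log(); R=np.array([[0,.985,-.174],[0,-.174,-.985],[-1,0,0]]); need(s,[.584,.022,.185],R)
cv2.imwrite("pics/side12.png",camera("side"));cv2.imwrite("pics/w12.png",camera("wrist"))
im=cv2.imread("pics/side12.png");cv2.imwrite("pics/s3.png",cv2.resize(im[120:240,200:330],None,fx=5.5,fy=4.9,interpolation=cv2.INTER_CUBIC))
```

```text
18.55 q [-0.06  0.49 -0.09  1.79  0.04  0.87 -0.34] p [0.5829 0.0198 0.1821] F [-0.8  0.3  0.8] T [-0.06 -0.03  0.  ] g 0.998
shift [0.06 0.11 0.14] turn [-0.004 -0.005  0.   ] deg 0.6
```

View pics/s3.png

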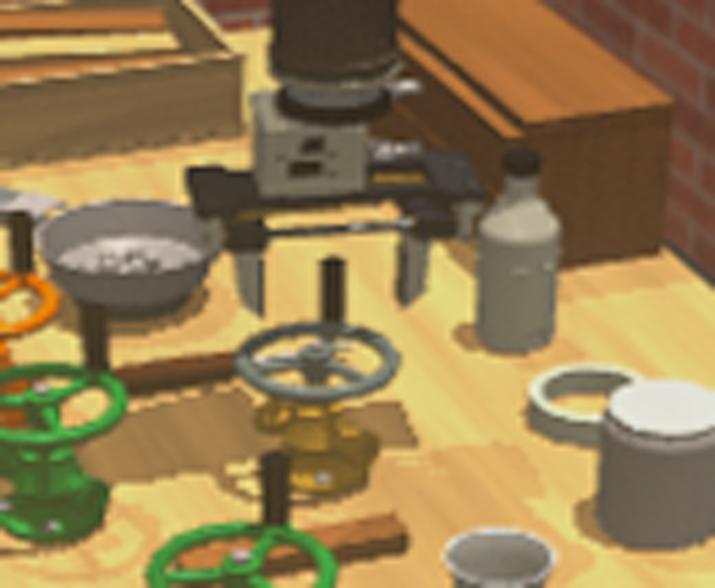

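View pics/w12.png

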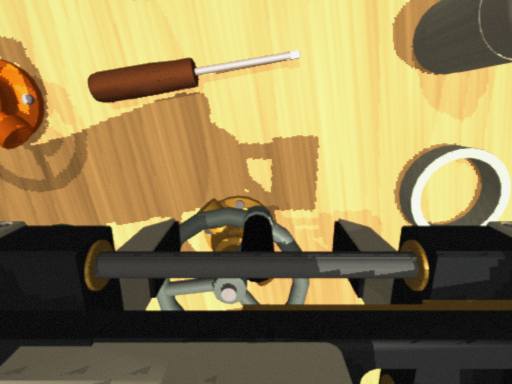

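Call:
{"api": "carry_out", "payload": {
  "moves": [
    [[-1,0.05,0.1,0.15,0,0,0],[1,0,0,0,0,0,0],[1,0,0,0,0,0,0],[1,0,0,0,0,0,0],[1,0,0,0,0,0,0],[1,0,0,0,0,0,0],[1,0,0,0,0,0,0],[1,0,0,0,0,0,0],[1,0,0,0,0,0,0],[1,0,0,0,0,0,0],[1,0,0,0,0,0,0],[1,0,0,0,0,0,0]]
  ]
}}

```text
time_s: 19.65
tool_pos: [0.5849, 0.0219, 0.1872]
tool_rot: [0.542, 0.457, -0.541, 0.452]
force: [0.8, 0.5, 0.2]
grip_width: 0.247
```

Run:
```python
from h import *
s=log()
cv2.imwrite("pics/side13.png",camera("side"))
im=cv2.imread("pics/side13.png");cv2.imwrite("pics/s3.png",cv2.resize(im[120:240,200:330],None,fx=5.5,fy=4.9,interpolation=cv2.INTER_CUBIC))
```

```text
19.65 q [-0.06  0.48 -0.09  1.79  0.04  0.88 -0.34] p [0.5849 0.0219 0.1872] F [0.8 0.5 0.2] T [-0.07 -0.11  0.02] g 0.247
```

View pics/s3.png

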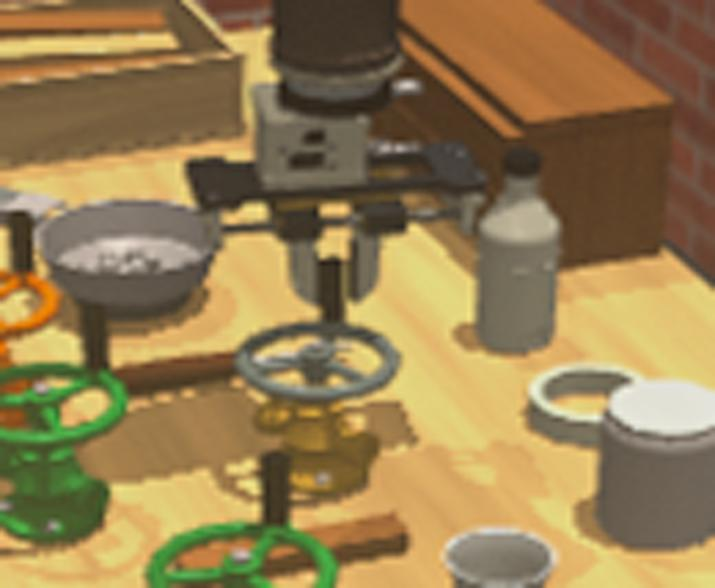

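Call:
{"api": "carry_out", "payload": {
  "moves": [
    [[1,0,0,0,0,0,0],[1,0,0,0,0,0,0],[1,0,0,0,0,0,0]]
  ]
}}

```text
time_s: 19.95
tool_pos: [0.5848, 0.0218, 0.1872]
tool_rot: [0.542, 0.457, -0.541, 0.452]
force: [-0.4, -0.2, 0.2]
grip_width: 0.189
```

```bash
cat >> h.py <<'E'
C=np.array([.558,-.021]); RAD=.0502
def ang(s):
    v=np.array(s["tool_pos"][:2])-C; return np.degrees(np.arctan2(v[1],v[0])),np.linalg.norm(v)
def crank(step,n,a0=None,p=None,z=.1872,nd=2):
    s=state(); a,r=ang(s); p=np.array(s["tool_pos"][:2]) if p is None else np.array(p)
    a0=a if a0 is None else a0
    print("angle",round(a,1),"r",round(r,4),"zoff",round((z-s["tool_pos"][2])/.02,2))
    rows=[]
    for i in range(1,n+1):
        t=np.radians(a0+step*i); q=C+RAD*np.array([np.cos(t),np.sin(t)]); d=np.round((q-p)/.02,nd); p=p+d*.02; rows.append([1,float(d[0]),float(d[1]),0,0,0,0])
    print(rows, "end ang",a0+step*n)
E
python3 - <<'E'
from h import *
s=log(); crank(-5,6); crank(-15,12)
E
```

```text
19.95 q [-0.06  0.48 -0.09  1.79  0.04  0.88 -0.34] p [0.5848 0.0218 0.1872] F [-0.4 -0.2  0.2] T [-0.05 -0.02  0.04] g 0.189
angle 57.9 r 0.0506 zoff -0.0
[[1, 0.17, -0.14, 0, 0, 0, 0], [1, 0.17, -0.14, 0, 0, 0, 0], [1, 0.16, -0.15, 0, 0, 0, 0], [1, 0.14, -0.17, 0, 0, 0, 0], [1, 0.12, -0.18, 0, 0, 0, 0], [1, 0.12, -0.19, 0, 0, 0, 0]] end ang 27.926963104706722
angle 57.9 r 0.0506 zoff -0.0
[[1, 0.5, -0.43, 0, 0, 0, 0], [1, 0.38, -0.54, 0, 0, 0, 0], [1, 0.22, -0.61, 0, 0, 0, 0], [1, 0.07, -0.65, 0, 0, 0, 0], [1, -0.11, -0.65, 0, 0, 0, 0], [1, -0.28, -0.6, 0, 0, 0, 0], [1, -0.41, -0.5, 0, 0, 0, 0], [1, -0.54, -0.38, 0, 0, 0, 0], [1, -0.61, -0.23, 0, 0, 0, 0], [1, -0.65, -0.06, 0, 0, 0, 0], [1, -0.65, 0.11, 0, 0, 0, 0], [1, -0.6, 0.27, 0, 0, 0, 0]] end ang -122.07303689529328
```

Call:
{"api": "carry_out", "payload": {
  "moves": [
    [[1,0.17,-0.14,0,0,0,0],[1,0.17,-0.14,0,0,0,0],[1,0.16,-0.15,0,0,0,0],[1,0.14,-0.17,0,0,0,0],[1,0.12,-0.18,0,0,0,0],[1,0.12,-0.19,0,0,0,0]]
  ]
}}

```text
time_s: 20.45
tool_pos: [0.6026, 0.0019, 0.1872]
tool_rot: [0.542, 0.457, -0.541, 0.452]
force: [-3.8, 0.1, 3.0]
grip_width: 0.189
```

Run:
```python
from h import *
s=log(); crank(-15,12,a0=28)
```

```text
20.45 q [-0.03  0.51 -0.08  1.74  0.04  0.9  -0.3 ] p [0.6026 0.0019 0.1872] F [-3.8  0.1  3. ] T [-0.07  0.75 -0.02] g 0.189
angle 27.2 r 0.0502 zoff 0.0
[[1, 0.21, -0.58, 0, 0, 0, 0], [1, 0.07, -0.65, 0, 0, 0, 0], [1, -0.11, -0.65, 0, 0, 0, 0], [1, -0.27, -0.6, 0, 0, 0, 0], [1, -0.42, -0.5, 0, 0, 0, 0], [1, -0.53, -0.38, 0, 0, 0, 0], [1, -0.62, -0.23, 0, 0, 0, 0], [1, -0.65, -0.06, 0, 0, 0, 0], [1, -0.65, 0.1, 0, 0, 0, 0], [1, -0.59, 0.28, 0, 0, 0, 0], [1, -0.51, 0.41, 0, 0, 0, 0], [1, -0.38, 0.54, 0, 0, 0, 0]] end ang -152
```

Call:
{"api": "carry_out", "payload": {
  "moves": [
    [[1,0.21,-0.58,0,0,0,0],[1,0.07,-0.65,0,0,0,0],[1,-0.11,-0.65,0,0,0,0],[1,-0.27,-0.6,0,0,0,0],[1,-0.42,-0.5,0,0,0,0],[1,-0.53,-0.38,0,0,0,0],[1,-0.62,-0.23,0,0,0,0],[1,-0.65,-0.06,0,0,0,0],[1,-0.65,0.1,0,0,0,0]]
  ]
}}

```text
time_s: 21.2
tool_pos: [0.5438, -0.0685, 0.1873]
tool_rot: [0.543, 0.457, -0.54, 0.452]
force: [4.3, 6.4, -6.1]
grip_width: 0.19
```

Run:
```python
from h import *
s=log(); crank(-5,12,a0=-107)
```

```text
21.2 q [ 0.1   0.43 -0.08  1.88  0.04  0.84 -0.18] p [ 0.5438 -0.0685  0.1873] F [ 4.3  6.4 -6.1] T [ 1.58 -1.15  0.  ] g 0.19
angle -106.7 r 0.0496 zoff -0.0
[[1, -0.23, 0.05, 0, 0, 0, 0], [1, -0.2, 0.09, 0, 0, 0, 0], [1, -0.19, 0.11, 0, 0, 0, 0], [1, -0.18, 0.12, 0, 0, 0, 0], [1, -0.17, 0.14, 0, 0, 0, 0], [1, -0.15, 0.15, 0, 0, 0, 0], [1, -0.15, 0.17, 0, 0, 0, 0], [1, -0.12, 0.18, 0, 0, 0, 0], [1, -0.11, 0.19, 0, 0, 0, 0], [1, -0.1, 0.2, 0, 0, 0, 0], [1, -0.08, 0.2, 0, 0, 0, 0], [1, -0.05, 0.21, 0, 0, 0, 0]] end ang -167
```

Call:
{"api": "carry_out", "payload": {
  "moves": [
    [[1,-0.22,0.06,0,0,0,0],[1,-0.2,0.09,0,0,0,0],[1,-0.19,0.11,0,0,0,0],[1,-0.18,0.12,0,0,0,0],[1,-0.17,0.14,0,0,0,0],[1,-0.15,0.15,0,0,0,0],[1,-0.15,0.17,0,0,0,0],[1,-0.12,0.18,0,0,0,0],[1,-0.11,0.19,0,0,0,0]]
  ]
}}

```text
time_s: 21.95
tool_pos: [0.5137, -0.0445, 0.1873]
tool_rot: [0.543, 0.457, -0.541, 0.452]
force: [5.2, 0.8, -6.7]
grip_width: 0.189
```

Run:
```python
from h import *
s=log(); crank(-15,12,a0=-152);crank(-5,4)
```

```text
21.95 q [ 0.06  0.38 -0.09  1.95  0.04  0.81 -0.23] p [ 0.5137 -0.0445  0.1873] F [ 5.2  0.8 -6.7] T [ 0.15 -1.33 -0.01] g 0.189
angle -152.1 r 0.0501 zoff -0.0
[[1, -0.23, 0.61, 0, 0, 0, 0], [1, -0.06, 0.65, 0, 0, 0, 0], [1, 0.1, 0.65, 0, 0, 0, 0], [1, 0.28, 0.59, 0, 0, 0, 0], [1, 0.41, 0.51, 0, 0, 0, 0], [1, 0.54, 0.38, 0, 0, 0, 0], [1, 0.61, 0.23, 0, 0, 0, 0], [1, 0.65, 0.06, 0, 0, 0, 0], [1, 0.65, -0.11, 0, 0, 0, 0], [1, 0.59, -0.27, 0, 0, 0, 0], [1, 0.51, -0.41, 0, 0, 0, 0], [1, 0.38, -0.54, 0, 0, 0, 0]] end ang -332
angle -152.1 r 0.0501 zoff -0.0
[[1, -0.1, 0.2, 0, 0, 0, 0], [1, -0.07, 0.2, 0, 0, 0, 0], [1, -0.06, 0.21, 0, 0, 0, 0], [1, -0.04, 0.22, 0, 0, 0, 0]] end ang -172.07690980924173
```

Call:
{"api": "carry_out", "payload": {
  "moves": [
    [[1,-0.1,0.2,0,0,0,0],[1,-0.07,0.2,0,0,0,0],[1,-0.06,0.21,0,0,0,0],[1,-0.04,0.22,0,0,0,0]]
  ]
}}

```text
time_s: 22.28
tool_pos: [0.508, -0.0279, 0.1873]
tool_rot: [0.542, 0.457, -0.541, 0.452]
force: [5.6, -1.4, -6.4]
grip_width: 0.186
```

Run:
```python
from h import *
s=log(); crank(-15,9,a0=-172)
```

```text
22.28 q [ 0.03  0.37 -0.1   1.97  0.04  0.8  -0.27] p [ 0.508  -0.0279  0.1873] F [ 5.6 -1.4 -6.4] T [-0.23 -1.37  0.02] g 0.186
angle -172.2 r 0.0504 zoff -0.0
[[1, 0.01, 0.65, 0, 0, 0, 0], [1, 0.16, 0.63, 0, 0, 0, 0], [1, 0.32, 0.57, 0, 0, 0, 0], [1, 0.46, 0.47, 0, 0, 0, 0], [1, 0.57, 0.33, 0, 0, 0, 0], [1, 0.63, 0.18, 0, 0, 0, 0], [1, 0.65, 0.0, 0, 0, 0, 0], [1, 0.64, -0.16, 0, 0, 0, 0], [1, 0.57, -0.32, 0, 0, 0, 0]] end ang -307
```

Call:
{"api": "carry_out", "payload": {
  "moves": [
    [[1,0.01,0.65,0,0,0,0],[1,0.16,0.63,0,0,0,0],[1,0.32,0.57,0,0,0,0],[1,0.46,0.47,0,0,0,0],[1,0.57,0.33,0,0,0,0],[1,0.63,0.18,0,0,0,0],[1,0.65,0,0,0,0,0],[1,0.64,-0.16,0,0,0,0],[1,0.57,-0.32,0,0,0,0]]
  ]
}}

```text
time_s: 23.03
tool_pos: [0.5882, 0.0199, 0.1871]
tool_rot: [-0.541, -0.458, 0.542, -0.451]
force: [-5.2, -4.6, 5.2]
grip_width: 0.191
```

Run:
```python
from h import *
s=log(); crank(-5,8,a0=-307)
```

```text
23.03 q [-0.05  0.49 -0.1   1.77  0.05  0.89 -0.34] p [0.5882 0.0199 0.1871] F [-5.2 -4.6  5.2] T [-1.01  1.27  0.04] g 0.191
angle 53.6 r 0.0509 zoff 0.0
[[1, 0.17, -0.18, 0, 0, 0, 0], [1, 0.16, -0.15, 0, 0, 0, 0], [1, 0.14, -0.17, 0, 0, 0, 0], [1, 0.12, -0.18, 0, 0, 0, 0], [1, 0.12, -0.19, 0, 0, 0, 0], [1, 0.09, -0.2, 0, 0, 0, 0], [1, 0.08, -0.2, 0, 0, 0, 0], [1, 0.06, -0.21, 0, 0, 0, 0]] end ang -347
```

Call:
{"api": "carry_out", "payload": {
  "moves": [
    [[1,0.15,-0.19,0,0,0,0],[1,0.15,-0.16,0,0,0,0],[1,0.14,-0.17,0,0,0,0],[1,0.12,-0.18,0,0,0,0],[1,0.11,-0.19,0,0,0,0],[1,0.09,-0.2,0,0,0,0],[1,0.08,-0.2,0,0,0,0],[1,0.06,-0.21,0,0,0,0]]
  ]
}}

```text
time_s: 23.7
tool_pos: [0.6009, 0.0003, 0.1869]
tool_rot: [0.54, 0.466, -0.539, 0.448]
force: [-27.4, 29.6, 19.6]
grip_width: 0.193
```

```bash
sed -i 's/RAD=.0502/RAD=.0497/' h.py
python3 - <<'E'
from h import *
s=log(); crank(-15,8)
E
```

```text
23.7 q [-0.01  0.51 -0.1   1.74  0.04  0.91 -0.29] p [6.009e-01 3.000e-04 1.869e-01] F [-27.4  29.6  19.6] T [6.44 5.66 0.07] g 0.193
angle 26.4 r 0.0479 zoff 0.02
[[1, 0.29, -0.57, 0, 0, 0, 0], [1, 0.05, -0.65, 0, 0, 0, 0], [1, -0.13, -0.64, 0, 0, 0, 0], [1, -0.28, -0.58, 0, 0, 0, 0], [1, -0.43, -0.49, 0, 0, 0, 0], [1, -0.54, -0.36, 0, 0, 0, 0], [1, -0.61, -0.21, 0, 0, 0, 0], [1, -0.65, -0.04, 0, 0, 0, 0]] end ang -93.60078162196308
```

Call:
{"api": "carry_out", "payload": {
  "moves": [
    [[1,-0.06,0.21,0,0,0,0],[1,-0.08,0.2,0,0,0,0],[1,0,0,0,0,0,0]]
  ]
}}

```text
time_s: 23.95
tool_pos: [0.6, 0.0007, 0.187]
tool_rot: [-0.54, -0.46, 0.541, -0.45]
force: [-12.2, 9.9, 9.2]
grip_width: 0.188
```

Run:
```python
from h import *
s=log(); print(ang(s),Ro.from_quat(s["tool_rot"]).as_matrix().round(3))
```

```text
23.95 q [-0.02  0.51 -0.09  1.74  0.04  0.9  -0.3 ] p [0.6    0.0007 0.187 ] F [-12.2   9.9   9.2] T [2.04 2.49 0.09] g 0.188
(np.float64(27.332640761217558), np.float64(0.04725324080148652)) [[-0.01   0.985 -0.171]
 [ 0.01  -0.17  -0.985]
 [-1.    -0.012 -0.008]]
```

Call:
{"api": "carry_out", "payload": {
  "moves": [
    [[1,-0.07,0.07,0,0,0,0],[1,0,0,0,0,0,0]]
  ]
}}

```text
time_s: 24.12
tool_pos: [0.5997, 0.0009, 0.1871]
tool_rot: [-0.541, -0.459, 0.541, -0.451]
force: [-8.1, 7.7, 4.8]
grip_width: 0.188
```

Run:
```python
from h import *
s=log(); print(ang(s))
cv2.imwrite("pics/top14.png",camera("top"));cv2.imwrite("pics/side14.png",camera("side"));cv2.imwrite("pics/w14.png",camera("wrist"))
im=cv2.imread("pics/side14.png");cv2.imwrite("pics/s3.png",cv2.resize(im[120:240,200:330],None,fx=5.5,fy=4.9,interpolation=cv2.INTER_CUBIC))
```

```text
24.12 q [-0.02  0.5  -0.09  1.75  0.05  0.9  -0.3 ] p [0.5997 0.0009 0.1871] F [-8.1  7.7  4.8] T [1.37 1.46 0.03] g 0.188
(np.float64(27.691162525600276), np.float64(0.04708374830614527))
```

View pics/s3.png

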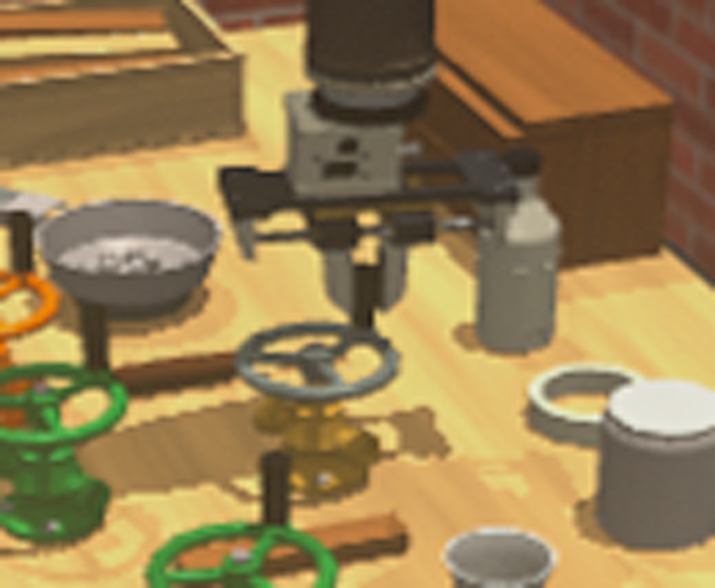

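View pics/w14.png

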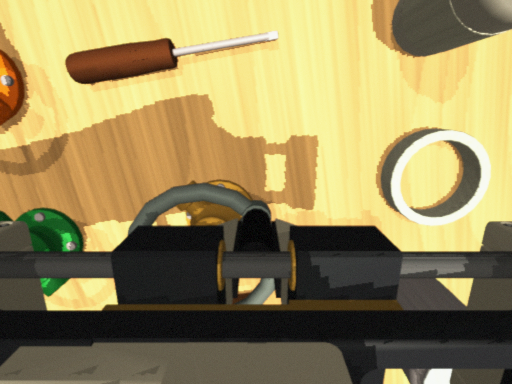

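```bash
sed -i 's/^C=.*/C=np.array([.5572,-.0254]); RAD=.05/' h.py
python3 - <<'E'
from h import *
s=log(); crank(15,12,a0=31.8)
# stub check in w11: wrist pose then TCP (.579,-.0857,.2732) -> recompute calibration from current rigid offset
im=cv2.imread("pics/w11.png"); cv2.imwrite("pics/w11c.png",cv2.resize(im[40:200,140:300],None,fx=3.7,fy=3.7,interpolation=cv2.INTER_CUBIC))
c=calibration("wrist"); Rt=Ro.from_quat(s["tool_rot"]).as_matrix(); Rc=np.array(c["R"]);tc=np.array(c["t"])
Rct=Rc@Rt; tct=Rc@s["tool_pos"]+tc   # cam = Rct*tool + tct
R1=Ro.from_quat([0.542,0.458,-0.54,0.452]).as_matrix(); p1=np.array([.579,-.0857,.2732])
c1=dict(c); c1["R"]=Rct@R1.T; c1["t"]=tct-c1["R"]@p1
W=np.array([.558,-.021])
for th in (20,26,32,38,44):
    t=np.radians(th); e=np.array([-np.sin(t),np.cos(t)])
    print(th,[((proj(c1,[*(W+q*.045*e),.034])-[140,40])*3.7).round(0) for q in(1,-1)])
print("hub",(proj(c1,[*W,.112])-[140,40])*3.7)
E
```

```text
24.27 q [-0.02  0.5  -0.09  1.75  0.05  0.9  -0.3 ] p [0.5997 0.0008 0.1871] F [-7.6  7.1  5.9] T [ 1.35  1.53 -0.04] g 0.193
angle 31.7 r 0.05 zoff 0.0
[[1, -0.42, 0.51, 0, 0, 0, 0], [1, -0.53, 0.38, 0, 0, 0, 0], [1, -0.61, 0.23, 0, 0, 0, 0], [1, -0.64, 0.07, 0, 0, 0, 0], [1, -0.65, -0.11, 0, 0, 0, 0], [1, -0.59, -0.27, 0, 0, 0, 0], [1, -0.51, -0.41, 0, 0, 0, 0], [1, -0.38, -0.53, 0, 0, 0, 0], [1, -0.23, -0.61, 0, 0, 0, 0], [1, -0.07, -0.65, 0, 0, 0, 0], [1, 0.11, -0.64, 0, 0, 0, 0], [1, 0.27, -0.6, 0, 0, 0, 0]] end ang 211.8
20 [array([251., 168.]), array([404., 432.])]
26 [array([238., 177.]), array([416., 424.])]
32 [array([226., 188.]), array([428., 414.])]
38 [array([215., 200.]), array([439., 404.])]
44 [array([206., 213.]), array([448., 392.])]
hub [297.54715281 315.84083117]
```

View pics/w11c.png

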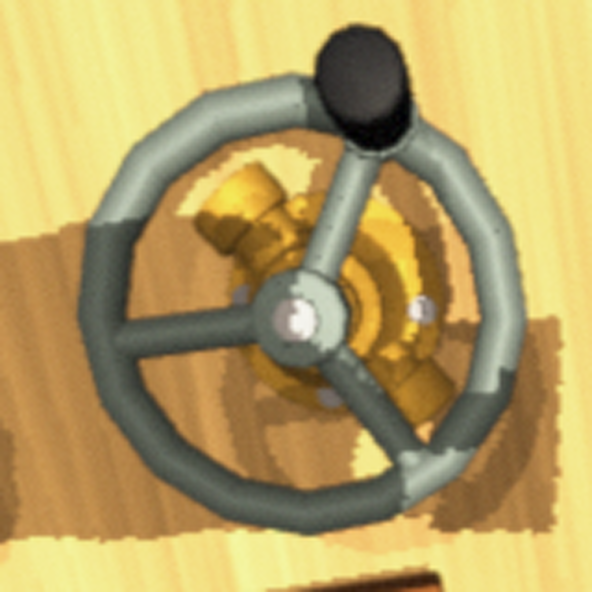

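Call:
{"api": "carry_out", "payload": {
  "moves": [
    [[1,-0.42,0.51,0,0,0,0],[1,-0.53,0.38,0,0,0,0],[1,-0.61,0.23,0,0,0,0],[1,-0.64,0.07,0,0,0,0],[1,-0.65,-0.11,0,0,0,0],[1,-0.59,-0.27,0,0,0,0],[1,-0.51,-0.41,0,0,0,0],[1,-0.38,-0.53,0,0,0,0],[1,-0.23,-0.61,0,0,0,0],[1,-0.07,-0.65,0,0,0,0],[1,0.11,-0.64,0,0,0,0],[1,0.27,-0.6,0,0,0,0]]
  ]
}}

```text
time_s: 25.27
tool_pos: [0.5156, -0.0538, 0.1872]
tool_rot: [0.542, 0.458, -0.541, 0.451]
force: [3.4, 5.7, -3.5]
grip_width: 0.184
```

Run:
```python
from h import *
s=log(); crank(15,12,a0=211.8)
```

```text
25.27 q [ 0.08  0.39 -0.09  1.95  0.04  0.81 -0.21] p [ 0.5156 -0.0538  0.1872] F [ 3.4  5.7 -3.5] T [ 1.08 -0.86 -0.  ] g 0.184
angle -145.7 r 0.0504 zoff 0.0
[[1, 0.37, -0.4, 0, 0, 0, 0], [1, 0.53, -0.38, 0, 0, 0, 0], [1, 0.61, -0.24, 0, 0, 0, 0], [1, 0.65, -0.06, 0, 0, 0, 0], [1, 0.64, 0.11, 0, 0, 0, 0], [1, 0.6, 0.26, 0, 0, 0, 0], [1, 0.5, 0.42, 0, 0, 0, 0], [1, 0.38, 0.53, 0, 0, 0, 0], [1, 0.23, 0.61, 0, 0, 0, 0], [1, 0.07, 0.65, 0, 0, 0, 0], [1, -0.11, 0.64, 0, 0, 0, 0], [1, -0.27, 0.6, 0, 0, 0, 0]] end ang 391.8
```

Call:
{"api": "carry_out", "payload": {
  "moves": [
    [[1,0.37,-0.4,0,0,0,0],[1,0.53,-0.38,0,0,0,0],[1,0.61,-0.24,0,0,0,0],[1,0.65,-0.06,0,0,0,0],[1,0.64,0.11,0,0,0,0],[1,0.6,0.26,0,0,0,0],[1,0.5,0.42,0,0,0,0],[1,0.38,0.53,0,0,0,0],[1,0.23,0.61,0,0,0,0],[1,0.07,0.65,0,0,0,0],[1,-0.11,0.64,0,0,0,0],[1,-0.27,0.6,0,0,0,0]]
  ]
}}

```text
time_s: 26.27
tool_pos: [0.6006, -0.0002, 0.1871]
tool_rot: [-0.541, -0.457, 0.543, -0.452]
force: [-6.2, -6.3, 4.7]
grip_width: 0.184
```

Run:
```python
from h import *
s=log(); crank(15,12,a0=31.8)
```

```text
26.27 q [-0.03  0.5  -0.08  1.75  0.04  0.9  -0.3 ] p [ 6.006e-01 -2.000e-04  1.871e-01] F [-6.2 -6.3  4.7] T [-1.43  1.33 -0.01] g 0.184
angle 30.2 r 0.0502 zoff 0.0
[[1, -0.46, 0.56, 0, 0, 0, 0], [1, -0.53, 0.38, 0, 0, 0, 0], [1, -0.61, 0.23, 0, 0, 0, 0], [1, -0.65, 0.07, 0, 0, 0, 0], [1, -0.64, -0.11, 0, 0, 0, 0], [1, -0.6, -0.27, 0, 0, 0, 0], [1, -0.5, -0.41, 0, 0, 0, 0], [1, -0.38, -0.53, 0, 0, 0, 0], [1, -0.23, -0.61, 0, 0, 0, 0], [1, -0.07, -0.65, 0, 0, 0, 0], [1, 0.11, -0.64, 0, 0, 0, 0], [1, 0.27, -0.6, 0, 0, 0, 0]] end ang 211.8
```

```bash
sed -i 's/RAD=.05$/RAD=.0492/' h.py
python3 - <<'E'
from h import *
s=log(); crank(15,12,a0=31)
E
```

```text
26.27 q [-0.03  0.5  -0.08  1.75  0.04  0.9  -0.3 ] p [ 6.006e-01 -2.000e-04  1.871e-01] F [-6.2 -6.3  4.7] T [-1.43  1.33 -0.01] g 0.184
angle 30.2 r 0.0502 zoff 0.0
[[1, -0.46, 0.51, 0, 0, 0, 0], [1, -0.52, 0.38, 0, 0, 0, 0], [1, -0.59, 0.24, 0, 0, 0, 0], [1, -0.64, 0.07, 0, 0, 0, 0], [1, -0.64, -0.1, 0, 0, 0, 0], [1, -0.59, -0.25, 0, 0, 0, 0], [1, -0.5, -0.4, 0, 0, 0, 0], [1, -0.38, -0.52, 0, 0, 0, 0], [1, -0.24, -0.6, 0, 0, 0, 0], [1, -0.07, -0.63, 0, 0, 0, 0], [1, 0.1, -0.64, 0, 0, 0, 0], [1, 0.25, -0.59, 0, 0, 0, 0]] end ang 211
```

Call:
{"api": "carry_out", "payload": {
  "moves": [
    [[1,-0.46,0.51,0,0,0,0],[1,-0.52,0.38,0,0,0,0],[1,-0.59,0.24,0,0,0,0],[1,-0.64,0.07,0,0,0,0],[1,-0.64,-0.1,0,0,0,0],[1,-0.59,-0.25,0,0,0,0],[1,-0.5,-0.4,0,0,0,0],[1,-0.38,-0.52,0,0,0,0],[1,-0.24,-0.6,0,0,0,0],[1,-0.07,-0.63,0,0,0,0],[1,0.1,-0.64,0,0,0,0],[1,0.25,-0.59,0,0,0,0]]
  ]
}}

```text
time_s: 27.27
tool_pos: [0.5142, -0.0513, 0.1872]
tool_rot: [0.542, 0.457, -0.542, 0.451]
force: [0.2, 3.3, -1.6]
grip_width: 0.191
```

Run:
```python
from h import *
s=log(); crank(15,11,a0=211)
```

```text
27.27 q [ 0.06  0.39 -0.08  1.95  0.03  0.81 -0.21] p [ 0.5142 -0.0513  0.1872] F [ 0.2  3.3 -1.6] T [ 0.57 -0.27 -0.02] g 0.191
angle -148.9 r 0.0502 zoff 0.0
[[1, 0.44, -0.47, 0, 0, 0, 0], [1, 0.52, -0.39, 0, 0, 0, 0], [1, 0.6, -0.23, 0, 0, 0, 0], [1, 0.63, -0.07, 0, 0, 0, 0], [1, 0.64, 0.09, 0, 0, 0, 0], [1, 0.59, 0.26, 0, 0, 0, 0], [1, 0.5, 0.4, 0, 0, 0, 0], [1, 0.38, 0.51, 0, 0, 0, 0], [1, 0.24, 0.6, 0, 0, 0, 0], [1, 0.07, 0.64, 0, 0, 0, 0], [1, -0.09, 0.63, 0, 0, 0, 0]] end ang 376
```

Call:
{"api": "carry_out", "payload": {
  "moves": [
    [[1,0.44,-0.47,0,0,0,0],[1,0.52,-0.39,0,0,0,0],[1,0.6,-0.23,0,0,0,0],[1,0.63,-0.07,0,0,0,0],[1,0.64,0.09,0,0,0,0],[1,0.59,0.26,0,0,0,0],[1,0.5,0.4,0,0,0,0],[1,0.38,0.51,0,0,0,0],[1,0.24,0.6,0,0,0,0],[1,0.07,0.64,0,0,0,0],[1,0,0,0,0,0,0]]
  ]
}}

```text
time_s: 28.18
tool_pos: [0.6069, -0.0211, 0.1871]
tool_rot: [-0.541, -0.459, 0.541, -0.451]
force: [-6.6, 1.2, 5.8]
grip_width: 0.19
```

Run:
```python
from h import *
s=log(); crank(7.5,3); print((np.array([.5997,.0009])-s["tool_pos"][:2])/.02)
```

```text
28.18 q [ 0.    0.51 -0.07  1.73  0.04  0.91 -0.26] p [ 0.6069 -0.0211  0.1871] F [-6.6  1.2  5.8] T [0.24 1.48 0.04] g 0.19
angle 5.0 r 0.0499 zoff 0.01
[[1, -0.09, 0.31, 0, 0, 0, 0], [1, -0.08, 0.31, 0, 0, 0, 0], [1, -0.13, 0.3, 0, 0, 0, 0]] end ang 27.46345362798223
[-0.36203783  1.09901081]
```

Call:
{"api": "carry_out", "payload": {
  "moves": [
    [[1,-0.08,0.38,0,0,0,0],[1,-0.13,0.38,0,0,0,0],[1,-0.19,0.38,0,0,0,0],[1,0,0,0,0,0,0],[1,0,0,0,0,0,0]]
  ]
}}

```text
time_s: 28.6
tool_pos: [0.5994, 0.0009, 0.1872]
tool_rot: [0.542, 0.458, -0.541, 0.452]
force: [-1.0, 0.1, -0.6]
grip_width: 0.192
```

Run:
```python
from h import *
s=log(); print(ang(s)); print((np.array([.5989,.0018])-s["tool_pos"][:2])/.02)
for n in("top","side","wrist"): cv2.imwrite(f"pics/{n}20.png",camera(n))
a=cv2.imread("pics/side14.png")[120:240,220:330];b=cv2.imread("pics/side20.png")[120:240,220:330]
cv2.imwrite("pics/cmp.png",cv2.resize(np.hstack([a,b]),None,fx=3.6,fy=4.5,interpolation=cv2.INTER_CUBIC))
a=cv2.imread("pics/w14.png")[170:330,100:360];b=cv2.imread("pics/wrist20.png")[170:330,100:360]
cv2.imwrite("pics/cmpw.png",cv2.resize(np.vstack([a,b]),None,fx=2.5,fy=1.85,interpolation=cv2.INTER_CUBIC))
```

```text
28.6 q [-0.03  0.5  -0.08  1.75  0.04  0.9  -0.3 ] p [0.5994 0.0009 0.1872] F [-1.   0.1 -0.6] T [ 0.09 -0.   -0.02] g 0.192
(np.float64(31.966380761217746), np.float64(0.04974565677088219))
[-0.02510851  0.04317882]
```

View pics/cmp.png

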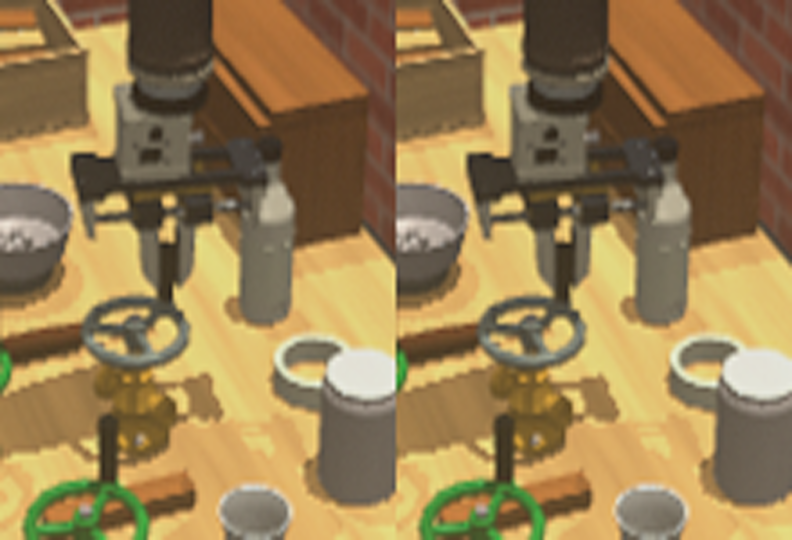

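View pics/cmpw.png

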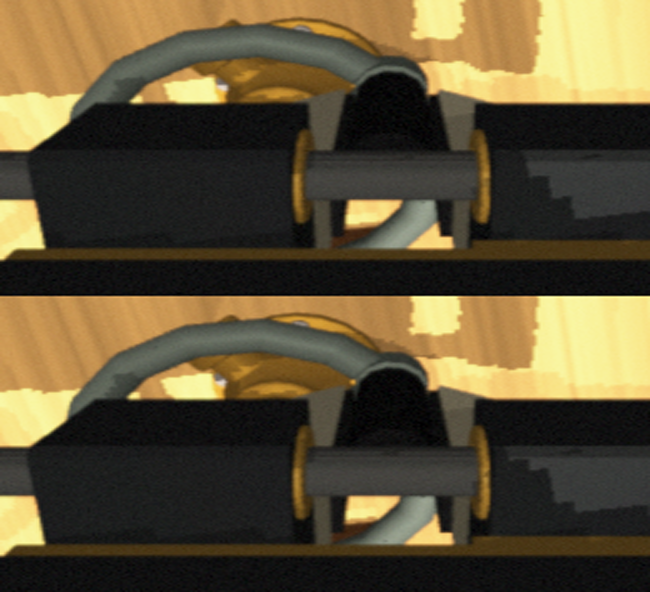

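View pics/top20.png

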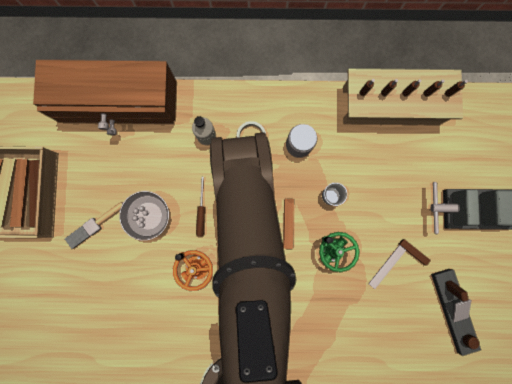

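Run:
```python
import cv2,numpy as np
g=lambda n:cv2.cvtColor(cv2.imread(n),cv2.COLOR_BGR2GRAY).astype(np.float32)
for A,B,rs in [("pics/w14.png","pics/wrist20.png",{"handle":(193,225,235,277),"bench":(80,160,100,320),"rim":(178,222,135,235)}),("pics/side14.png","pics/side20.png",{"handle":(172,196,260,278),"wheel":(180,208,242,286),"static":(210,260,220,330)})]:
  a,b=g(A),g(B)
  for n,(r0,r1,c0,c1) in rs.items():
    W=np.eye(2,3,dtype=np.float32)
    cc,W=cv2.findTransformECC(a[r0:r1,c0:c1],b[r0:r1,c0:c1],W,cv2.MOTION_TRANSLATION,(3,200,1e-5)); print(A,n,W[:,2].round(2),round(cc,4))
```

```text
pics/w14.png handle [0.09 0.12] 0.9962
pics/w14.png bench [-1.54 -0.24] 0.9833
pics/w14.png rim [-0.79 -0.45] 0.9572
pics/side14.png handle [0.07 0.03] 0.9973
pics/side14.png wheel [0.06 0.03] 0.9981
pics/side14.png static [-0.   -0.02] 0.9998
```

Run:
```python
from bench import *
print(close_job(), state()["time_s"])
```

```text
the job is handed in; nothing more can be done
the job is handed in; nothing more can be done
```

The job is done and handed in, with the robot clock at about 28.8 s of the 72 s allowed. No verdict was reported.

- **Balls and cup:** I counted all six balls in the bowl from the top view. The empty cup stands upright about where it started.
- **Valve:** I gripped the brass valve's handle and wound it clockwise until it hit the stop, at about 32° in the bench frame. The valve body's pipe stubs in the wrist picture put the closed position at the same angle. I then backed it off by two full turns.
- **Final position:** The side view shows the handle within 0.1 pixel of where it was at the stop, so the two turns should be right to under a degree. The gripper still holds the handle, with about 1 N on the tool.
- **Other things on the bench:** The last pictures show nothing else moved, although the arm hid part of the top view.

**Checks that disagreed:**
- Pressing on the stop pushed the handle about 4 mm sideways in the pads, with roughly 45 N on the wrist (limit 120 N). I allowed for that when backing off.
- The wrist pictures before and after differ by up to 1.5 pixels, which I put down to slight gripper movement, so I relied on the fixed side camera.

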